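# Ready the analyser: clip in the probes and set the screen

## Task

Get the orange analyser ready for the next check: press the red and the blue probe sideways into the spring clips of their own colour until they are fully home, tips pointing the same way as the green probe that is already clipped in, and open the analyser's screen to 100 degrees (10 degrees past upright) so that it stays there by itself. Leave the green probe in its clips and do not push the other things about.

Things in the scene. Friction and masses are not known exactly. Their poses are not given: they have to be found in the camera images.
- red_probe: red test probe, 172 mm long, 50 to 100 g: round handle of 18 mm diameter, square black collars (20 x 20 mm) 55 to 67 mm either side of the origin, thin metal tip. Origin on its axis at mid-handle (mass centre within 5 mm); x runs along it to the tip. Lies on the table on its collars, axis 10 mm up, tip roughly to -y.
- blue_probe: blue test probe, 172 mm long, 50 to 100 g: round handle of 18 mm diameter, square black collars (20 x 20 mm) 55 to 67 mm either side of the origin, thin metal tip. Origin on its axis at mid-handle (mass centre within 5 mm); x runs along it to the tip. Lies on the table on its collars, axis 10 mm up, tip roughly to -y.
- green_probe: green test probe, 172 mm long, 50 to 100 g: round handle of 18 mm diameter, square black collars (20 x 20 mm) 55 to 67 mm either side of the origin, thin metal tip. Origin on its axis at mid-handle (mass centre within 5 mm); x runs along it to the tip. It already sits snapped in the green clips; leave it there.
- red_probe_tip (a point): the metal point of the red probe, 105 mm from the probe's origin along its x.
- blue_probe_tip (a point): the metal point of the blue probe, 105 mm from the probe's origin along its x.
- red_seat (a point): where the red probe's mid-handle lies when fully home in the red clips (red base strip), 40 mm above the table. x: along the seated probe, to where its tip must point; z up. Its two spring clips, 14 mm long, stand 42 mm either side along x; lips 7.5 mm above this point with a 13 mm gap, flared ears up to 16 mm above it. More under rack.
- blue_seat (a point): where the blue probe's mid-handle lies when fully home in the blue clips (blue base strip), 40 mm above the table. x: along the seated probe, to where its tip must point; z up. Its two spring clips, 14 mm long, stand 42 mm either side along x; lips 7.5 mm above this point with a 13 mm gap, flared ears up to 16 mm above it. More under rack.
- rack: fixed grey plate 150 (x) x 175 (y) x 14 mm, origin under its centre, with three pairs of clips 60 mm apart in y, order of colours varies. A level probe pressed straight down (peak 8 to 15 N) spreads the sprung lips, which snap over it; it then rests on supports 9 mm under its axis. More than 5 mm off along x its collars meet the clips.
- analyser: the analyser: a fixed orange and black instrument, 174 (x) x 184 (y) x 62 mm high, keys on top, with a hinged screen; origin at the centre of its underside, its -x side is the front.
- screen (a joint): opening of the screen, rad: 0 shut flat towards the front (-x), 1.571 upright, 1.745 the wanted 100 degrees (leaning away from the front); range 0 to 2.3, starts at 0.7 to 1.05. Stiff friction hinge: stays where left, takes 3 to 7 N at the bar. Panel 12 mm thick, 150 mm wide, reaching 106 mm from the hinge.
- screen_hinge (a point): on the hinge axis of the screen, at the middle of its width, 74 mm above the table and 50 mm behind (+x of) the analyser's origin. The hinge axis is y. The frame turns with the screen.
- screen_bar (a point): middle of the yellow round bar on the free edge of the screen: 12 mm diameter, 104 mm long, parallel to the hinge, 150 mm from it and 44 mm beyond the panel's edge, joined by a 12 mm arm at each end. It can be pinched from above and turns between the fingers.
- bottle: white bottle with blue cap, upright, 52 mm diameter, 150 mm high; leave alone. Origin under its centre.
- phone: black phone lying flat, 150 x 72 x 9 mm; leave alone.
- meter: yellow hand-held meter lying flat, 160 x 80 x 40 mm; leave alone.
- mug: blue mug, 76 mm diameter, 85 mm high; leave alone.
- driver: screwdriver with orange handle, 170 mm long; leave alone.
Mind the look-alikes: they are no part of the job. What is shaped like the blue_probe but white is not meant.

How it is judged (in metres and radians):
At the end, for the whole second after the job is handed in: Red and blue probe at rest in the clips of their colour: centre within 12 mm along, 4 mm across and 4 mm in height of the seat, within 0.1 rad, tips as the green one; screen still at 1.645 to 1.845 rad; green probe within 15 mm, bottle, phone, meter, mug, screwdriver within 30 mm of their starts (x of red_probe in the frame of red_seat between -0.012 and 0.012 m and y of red_probe in the frame of red_seat between -0.004 and 0.004 m and z of red_probe in the frame of red_seat between -0.004 and 0.004 m and angle between the x axis of red_probe and the x axis of red_seat, either way round below 0.1 rad and x of red_probe_tip in the frame of red_seat above 0.08 m and linear speed of each of red_probe, blue_probe below 0.02 m/s and x of blue_probe in the frame of blue_seat between -0.012 and 0.012 m and y of blue_probe in the frame of blue_seat between -0.004 and 0.004 m and z of blue_probe in the frame of blue_seat between -0.004 and 0.004 m and angle between the x axis of blue_probe and the x axis of blue_seat, either way round below 0.1 rad and x of blue_probe_tip in the frame of blue_seat above 0.08 m and value of joint screen between 1.645 and 1.845 rad and velocity of joint screen between -0.02 and 0.02 rad/s and distance of green_probe from where it was at the start of the episode below 0.015 m and distance of each of bottle, phone, meter, mug, driver from where it was at the start of the episode below 0.03 m); the robot touches nothing.
It fails at once if the bottle, phone, meter, mug or screwdriver is pushed more than 30 mm away (distance of any of bottle, phone, meter, mug, driver from where it was at the start of the episode above 0.03 m).
It fails at once if the green probe is moved more than 15 mm (distance of green_probe from where it was at the start of the episode above 0.015 m).
It also fails if it takes over 72 s, if anything falls off the work surface, if the arm or the gripper's body presses on something with over 40 N, if the wrist force passes 120 N, or if a joint passes its speed limit or range.

## Robot

A 7-joint arm with a two-finger parallel gripper is mounted at the origin on the work surface. World frame = base frame: x ahead of the robot, y to its left, z up, the work surface at z = 0. Lengths are in m, angles in degrees, forces in N, time in s.
With the tool pointing down it reaches from about 0.4 to 0.9 m from the base axis. Payload 5.5 kg.
Tool frame: the origin (TCP) lies on the front face of the gripper's body, between the roots of the fingers; the fingertips stand 66 mm ahead of it and the grasp point (between the pads) lies 47 mm ahead of it; x points along the fingers, z is the direction in which the jaws open and shut, and the axes are right-handed (so a half turn about x gives the same grasp; the last joint's range is limited). The gripper opens to 92 mm and grips with 3 to 60 N. Pads are 19 mm wide; open, the fingers measure 130 mm over their backs; the gripper's body (75 mm by 190 mm) begins 47 mm behind the grasp point.
Start: joints at [79.653, 28.699, -24.465, 88.831, 12.651, 65.22, -12.049], TCP at [0.279, -0.587, 0.292] pointing down, gripper open.
Joint ranges: [-164.97, 164.97], [-17.58, 116.51], [-87.97, 89.64], [11.32, 138.91], [-80.73, 260.73], [10.89, 115.49], [-147.41, 147.41]. Speed limits (degrees/s): [147.25, 147.25, 180, 180, 180, 180, 180].

## Interface

Orientations are given as [roll, pitch, yaw] about the fixed x, y, z axes, in that order (R = Rz(yaw) Ry(pitch) Rx(roll)).
In Python, from cell import manip gives the robot as it stands.
- The arm moves only by the shell command python3 -m pendant 'ROWS'. ROWS is JSON, a list that holds one entry, the list of rows, each a list of 5 numbers: the gripper command: -1 is fully open, 1 is shut, values between are in proportion, then the shift along the world's x, y, z in cm, then the turn about the world's z in rad. In form: [[[grip, tx, ty, tz, twist], ...]]. A call has 1 to 20 rows; each row shifts and turns the pose as measured when the row begins; what a row does not reach is not made up. A row lasts 1/12 s, in which the tool goes at most 41.7 mm and 7.16 degrees, less where a joint would pass 70% of its speed; a pose out of reach is approached as far as the arm can. A call with a gripper value outside its range is refused whole. The fingers move at their own pace and stop on an object; the grip force is fixed at half the most. Time passes only in rows, so rows that do not move let the fingers close. It gives the time, the measured TCP pose, the force and the opening at its end, in the units of the state.
- manip.state(): the state, without advancing time (a new reading comes with each control period).
- manip.grab_frame(name): name is "scene" or "top" or "wrist"; returns the picture (384x512x3 uint8, red, green, blue); there is no depth.
- manip.calibration(name): a dict with "K" (3x3 intrinsics, pixels), "k1" (the pictures are not rectified: a ray, as slopes to the right and down, at radius r is drawn at 1 + k1 r^2 times it, then the intrinsics apply), "view" (4x4, takes a point from world to camera coordinates); the wrist camera has in their place "T_tool_cam" (4x4, takes a point from camera to tool coordinates, whose origin is the TCP and whose axes are the tool frame's). Camera axes: x right, y up, looking along -z (the intrinsics and any distortion apply to the point x, -y, -z); pixel columns grow to the right and rows downward; lengths in m; the calibration is good to about 2 mm. A picture is of the moment at which its call begins: read the wrist's pose just before it. calibration takes no time and is no camera call.
- manip.finish_job(): hands the job in, once; it reports no verdict.
The state is a dict: "time_s": time; "joint_pos": joint angles; "joint_vel": joint speeds; "joint_efforts": joint torques, N m; "tcp_pos": TCP position; "tool_rot": TCP orientation; "wrist_force": force on the tool from outside, world axes, zero at the start; "wrist_torque": the same for the moment, N m; "finger_gap": finger opening in m.
Only numpy, scipy, OpenCV 4.12 (cv2) and the standard library are available. Lean on these libraries where they do the work, as an engineer would, in place of code of your own. Each camera call takes 0.05 s, during which the arm holds its last target.

## Working session

There is one attempt and no reset: what is moved stays moved. The work goes in short steps, Python scripts to look and compute and a shell command to move; the robot and the scene stay as the last step left them, time stands still between calls to the robot, and variables do not carry over. Pictures are saved under pics/ and viewed, and the job is handed in when it is done.

```bash
ls; mkdir -p pics; cat > h.py <<'E'
import numpy as np, cv2
from cell import manip
def grab(n,f):
    im=manip.grab_frame(n); cv2.imwrite('pics/'+f,cv2.cvtColor(im,cv2.COLOR_RGB2BGR)); return im
def tool_T(s):
    from scipy.spatial.transform import Rotation as R
    T=np.eye(4); T[:3,:3]=R.from_euler('xyz',s['tool_rot'],degrees=True).as_matrix(); T[:3,3]=s['tcp_pos']; return T
def cam(n,s=None):
    c=manip.calibration(n); K=np.array(c['K']); k1=c['k1']
    if 'view' in c: V=np.array(c['view'])
    else: V=np.linalg.inv(tool_T(s)@np.array(c['T_tool_cam']))
    return K,k1,V
def proj(C,P):
    K,k1,V=C; P=np.atleast_2d(P); q=P@V[:3,:3].T+V[:3,3]
    a=np.c_[q[:,0],-q[:,1]]/-q[:,2:3]; a=a*(1+k1*(a**2).sum(1,keepdims=True))
    return np.c_[a,np.ones(len(a))]@K.T[:,:2]
def ray(C,uv):
    K,k1,V=C; uv=np.atleast_2d(uv).astype(float)
    d=np.c_[uv,np.ones(len(uv))]@np.linalg.inv(K).T; d=d[:,:2]; a=d.copy()
    for _ in range(30): a=d/(1+k1*(a**2).sum(1,keepdims=True))
    D=np.c_[a[:,0],-a[:,1],-np.ones(len(a))]@V[:3,:3]
    return -V[:3,:3].T@V[:3,3],D
def onz(C,uv,z):
    o,D=ray(C,uv); t=(z-o[2])/D[:,2]; return o+D*t[:,None]
E
python3 - <<'E'
from h import *
for n in ['scene','top','wrist']:
    s=manip.state(); grab(n,n+'0.png'); c=manip.calibration(n); print(n,np.round(c['K'],1).tolist(),c['k1'])
    K,k,V=cam(n,s); print(np.round(-V[:3,:3].T@V[:3,3],3), np.round(V[:3,:3],2).tolist())
print(manip.state())
E
```

```text
pics
scene [[470.2, 0.0, 252.4], [0.0, 470.2, 197.9], [0.0, 0.0, 1.0]] 0.06860899256887375
[ 1.205 -0.083  1.133] [[0.14, 0.99, 0.01], [-0.85, 0.12, 0.52], [0.51, -0.09, 0.85]]
top [[376.8, 0.0, 259.2], [0.0, 376.8, 193.4], [0.0, 0.0, 1.0]] -0.04837952077830643
[0.453 0.004 1.168] [[-0.01, -1.0, 0.01], [0.99, -0.01, 0.11], [-0.11, 0.01, 0.99]]
wrist [[342.0, 0.0, 257.2], [0.0, 342.0, 194.1], [0.0, 0.0, 1.0]] -0.030022462438724758
[ 0.346 -0.554  0.383] [[0.43, -0.9, -0.0], [0.87, 0.41, -0.28], [0.25, 0.12, 0.96]]
{'time_s': 0.15, 'joint_pos': array([ 79.65179778,  28.74463819, -24.45675166,  88.87687035,
        12.65291593,  65.21933709, -12.04867486]), 'joint_vel': array([ 0.02580881, -0.11927569, -0.03576372, -0.20998137, -0.03131106,
        0.07862065, -0.01247177]), 'joint_efforts': array([-7.37055670e-03, -5.67097306e+01, -5.82521170e+00, -2.79449344e+01,
       -6.85795862e-02,  2.65432906e-02,  1.08827730e-04]), 'tcp_pos': array([ 0.27888506, -0.5866498 ,  0.29138992]), 'tool_rot': array([178.04381333,  89.91271973, 113.47695527]), 'wrist_force': array([0.6310885 , 0.40327877, 0.50390064]), 'wrist_torque': array([-0.01556357, -0.05337728, -0.06130651]), 'finger_gap': 0.09198417029169673}
```

View pics/scene0.png

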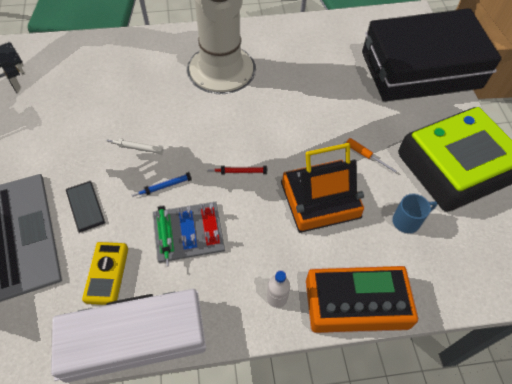

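View pics/top0.png

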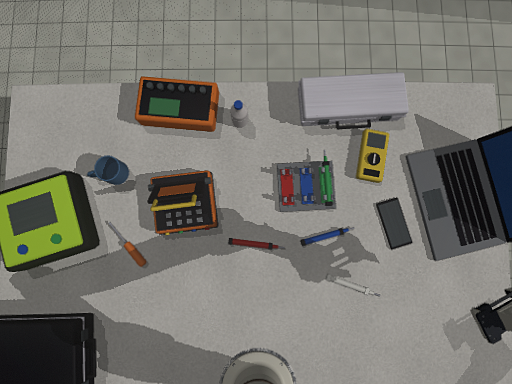

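View pics/wrist0.png

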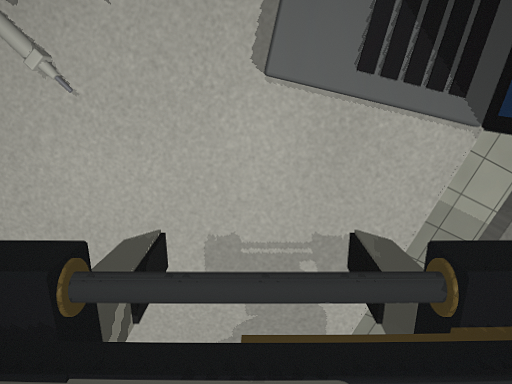

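```bash
python3 - <<'E'
import cv2
a=cv2.imread('pics/top0.png'); b=cv2.imread('pics/scene0.png')
cv2.imwrite('pics/c1.png',cv2.resize(a[140:305,220:390],None,fx=4,fy=3.6,interpolation=cv2.INTER_CUBIC)[:600])
cv2.imwrite('pics/c2.png',cv2.resize(b[125:265,100:280],None,fx=4,fy=4,interpolation=cv2.INTER_CUBIC))
cv2.imwrite('pics/c3.png',cv2.resize(b[130:240,270:390],None,fx=5,fy=5,interpolation=cv2.INTER_CUBIC))
E
```

```text
(no output)
```

View pics/c1.png

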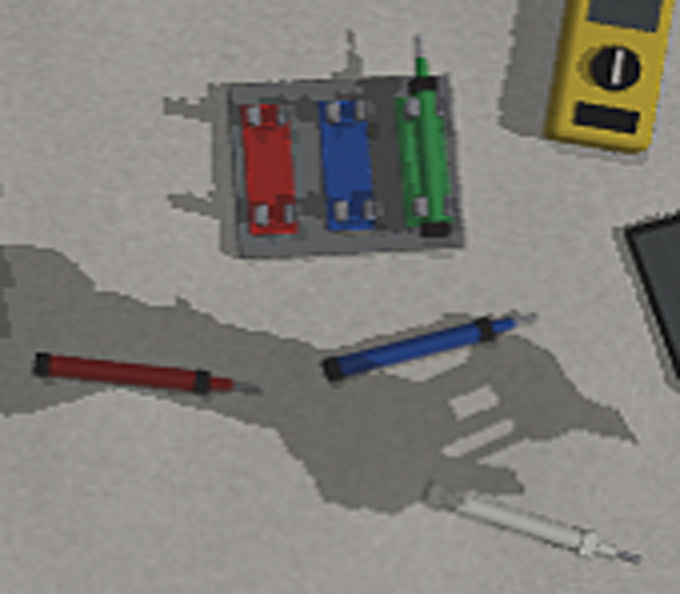

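View pics/c2.png

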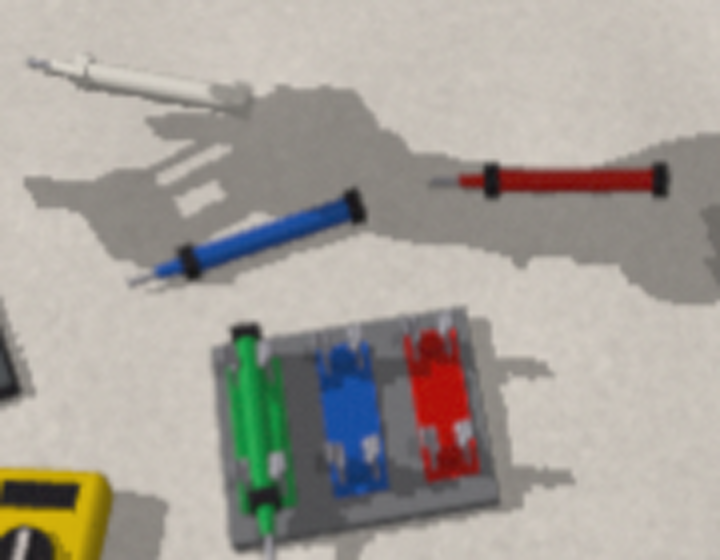

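View pics/c3.png

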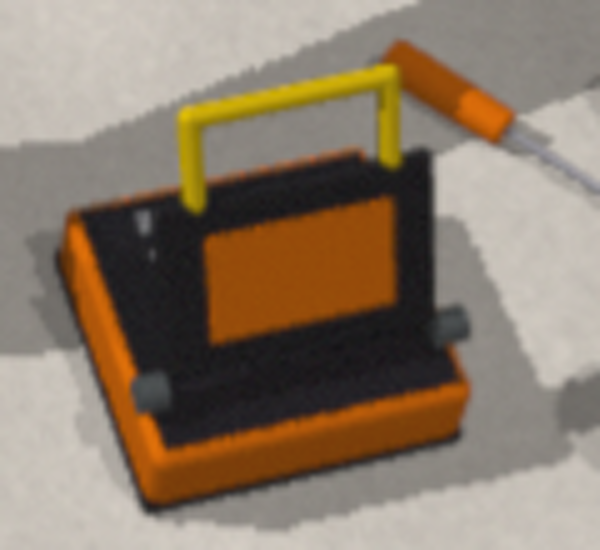

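```bash
cat >> h.py <<'E'
def blob(im,col,box=None,minA=40):
    hsv=cv2.cvtColor(im,cv2.COLOR_RGB2HSV)
    R={'red':[((0,150,50),(6,255,255)),((174,150,50),(180,255,255))],'blue':[((106,140,50),(122,255,255))],'green':[((50,130,50),(75,255,255))],'yellow':[((22,160,90),(30,255,255))],'orange':[((7,170,90),(16,255,255))]}[col]
    m=sum(cv2.inRange(hsv,np.array(a),np.array(b)) for a,b in R)
    m=m.astype(np.uint8)
    if box: z=np.zeros_like(m); u0,v0,u1,v1=box; z[v0:v1,u0:u1]=m[v0:v1,u0:u1]; m=z
    cs,_=cv2.findContours(m,cv2.RETR_EXTERNAL,cv2.CHAIN_APPROX_NONE)
    return sorted([c for c in cs if cv2.contourArea(c)>=minA],key=cv2.contourArea,reverse=True),m
E
python3 - <<'E'
from h import *
for n in ['top','scene']:
    im=cv2.cvtColor(cv2.imread(f'pics/{n}0.png'),cv2.COLOR_BGR2RGB); C=cam(n)
    for col in ['red','blue','green','yellow']:
        cs,m=blob(im,col)
        for c in cs[:5]:
            r=cv2.minAreaRect(c); b=cv2.boxPoints(r)
            for z in ([.01,.018] if col in('red','blue') else [.04] if col=='green' else [.19]):
                w=onz(C,b,z)[:,:2]; print(n,col,'A%d'%cv2.contourArea(c),np.round(r[0],1),'z',z,'ctr',np.round(w.mean(0),4),'len',np.round([np.linalg.norm(w[0]-w[1]),np.linalg.norm(w[1]-w[2])],3))
            l=max([(b[1]-b[0]),(b[2]-b[1])],key=np.linalg.norm); q=onz(C,[np.array(r[0])-l/2,np.array(r[0])+l/2],.01); d=q[1]-q[0]; print('    axis deg',np.degrees(np.arctan2(d[1],d[0])))
E
```

```text
top red A255 [286.8 186.6] z 0.01 ctr [ 0.6027 -0.0982] len [0.035 0.111]
top red A255 [286.8 186.6] z 0.018 ctr [ 0.6017 -0.0974] len [0.034 0.11 ]
    axis deg -178.54764028803737
top red A131 [250.4 243. ] z 0.01 ctr [0.4298 0.0161] len [0.014 0.108]
top red A131 [250.4 243. ] z 0.018 ctr [0.43  0.016] len [0.014 0.108]
    axis deg -97.92794271891326
top blue A1572 [496.5 184.5] z 0.01 ctr [ 0.6071 -0.7714] len [0.099 0.341]
top blue A1572 [496.5 184.5] z 0.018 ctr [ 0.6061 -0.7661] len [0.099 0.339]
    axis deg 175.24401603084266
top blue A291 [306.2 185.5] z 0.01 ctr [ 0.6057 -0.1586] len [0.036 0.112]
top blue A291 [306.2 185.5] z 0.018 ctr [ 0.6047 -0.1575] len [0.035 0.111]
    axis deg -176.9774454860983
top blue A133 [322.3 236.4] z 0.01 ctr [ 0.4476 -0.2046] len [0.109 0.015]
top blue A133 [322.3 236.4] z 0.018 ctr [ 0.4476 -0.2032] len [0.108 0.015]
    axis deg -74.9279311996206
top blue A57 [ 22.5 249. ] z 0.01 ctr [0.4154 0.7186] len [0.029 0.024]
top blue A57 [ 22.5 249. ] z 0.018 ctr [0.4157 0.7137] len [0.028 0.024]
    axis deg -90.02990836191879
top blue A42 [23
[... 1533 characters left out ...]
 119.8] z 0.01 ctr [0.3394 0.7337] len [0.028 0.025]
scene blue A43 [468.8 119.8] z 0.018 ctr [0.3456 0.7278] len [0.028 0.025]
    axis deg 19.28095472532981
scene green A692 [373.  282.1] z 0.04 ctr [0.8258 0.2865] len [0.098 0.052]
    axis deg 84.9114716644585
scene green A286 [164.2 227.7] z 0.04 ctr [ 0.6044 -0.213 ] len [0.035 0.114]
    axis deg 2.322539355747005
scene green A51 [439.3 131.8] z 0.04 ctr [0.3944 0.6099] len [0.029 0.026]
    axis deg 21.412747826199215
scene yellow A1941 [104.9 273. ] z 0.19 ctr [ 0.776  -0.3226] len [0.147 0.077]
    axis deg 169.75335231881243
scene yellow A253 [327.6 157.4] z 0.19 ctr [0.5453 0.2153] len [0.123 0.064]
    axis deg 96.44878961712303
```

```bash
cat > st.py <<'E'
from h import *
s=manip.state(); T=tool_T(s); print('t',round(s['time_s'],2),'tcp',np.round(s['tcp_pos'],4),'xax',np.round(T[:3,0],3),'jawyaw %.2f'%np.degrees(np.arctan2(T[1,2],T[0,2])),'gap %.4f'%s['finger_gap'],'F',np.round(s['wrist_force'],1),'j',np.round(s['joint_pos'],0))
E
python3 st.py; python3 -c "
from h import *
print(manip.calibration('wrist')['T_tool_cam'])"
```

```text
t 0.15 tcp [ 0.2789 -0.5866  0.2914] xax [-0.001  0.001 -1.   ] jawyaw -64.57 gap 0.0920 F [0.6 0.4 0.5] j [ 80.  29. -24.  89.  13.  65. -12.]
[[-5.54549577e-04  2.77210821e-01 -9.60808958e-01 -9.16133969e-02]
 [-7.61950727e-04  9.60808709e-01  2.77211190e-01  7.48476538e-02]
 [ 9.99999556e-01  8.85816431e-04 -3.21595076e-04 -5.70568548e-04]
 [ 0.00000000e+00  0.00000000e+00  0.00000000e+00  1.00000000e+00]]
```

```bash
python3 -m pendant '[[[-1,1.4,3.2,-0.5,0.116],[-1,1.4,3.2,-0.5,0.116],[-1,1.4,3.2,-0.5,0.116],[-1,1.4,3.2,-0.5,0.116],[-1,1.4,3.2,-0.5,0.116],[-1,1.4,3.2,-0.5,0.116],[-1,1.4,3.2,-0.5,0.116],[-1,1.4,3.2,-0.5,0.116],[-1,1.4,3.2,-0.5,0.116],[-1,1.4,3.2,-0.5,0.116],[-1,1.4,3.2,-0.5,0.116],[-1,1.4,3.2,-0.5,0.116]]]'; python3 st.py
```

```text
time_s: 1.15
tcp_pos: [0.4418, -0.1947, 0.2273]
tool_rot: [-92.9, 89.6, -75.2]
wrist_force: [0.5, -0.4, -0.2]
finger_gap: 0.092
t 1.15 tcp [ 0.4418 -0.1947  0.2273] xax [ 0.002 -0.006 -1.   ] jawyaw 17.72 gap 0.0920 F [ 0.5 -0.4 -0.2] j [ 62.  21. -50. 115.  21.  52.  19.]
```

```bash
python3 -m pendant '[[[-1,0,0,0,0],[-1,0,0,0,0]]]' >/dev/null; python3 - <<'E'
from h import *
s=manip.state(); im=grab('wrist','w1.png'); C=cam('wrist',s)
im2=grab('scene','s1.png')
print(np.round(s['tcp_pos'],4))
for col in ['red','blue','green']:
    for c in blob(im,col,minA=150)[0][:3]:
        r=cv2.minAreaRect(c);b=cv2.boxPoints(r); w=onz(C,b,.01); 
        l=max([(b[1]-b[0]),(b[2]-b[1])],key=np.linalg.norm); q=onz(C,[np.array(r[0])-l/2,np.array(r[0])+l/2],.01); d=q[1]-q[0]
        print(col,cv2.contourArea(c),np.round(r[0]),np.round(w.mean(0),4),np.linalg.norm(d),np.degrees(np.arctan2(d[1],d[0])))
E
python3 st.py
```

```text
[ 0.4441 -0.1857  0.2269]
red 3856.5 [455. 143.] [ 0.6052 -0.0956  0.01  ] 0.11799893344914779 3.2176621370485035
red 264.0 [278.  24.] [ 0.4186 -0.0555  0.01  ] 0.01919458101447207 77.66166353878224
blue 3694.0 [428. 205.] [ 0.6089 -0.1568  0.01  ] 0.1195980335733798 2.8471662384794403
blue 1950.0 [253. 194.] [ 0.4464 -0.2031  0.01  ] 0.11440892741909699 104.9216058703081
green 314.5 [413. 248.] [ 0.6138 -0.2026  0.01  ] 0.04513174466891017 -21.95347164731518
t 1.42 tcp [ 0.4439 -0.1867  0.227 ] xax [ 0.003 -0.002 -1.   ] jawyaw 18.64 gap 0.0917 F [-0.5 -0.1  0.1] j [ 62.  21. -50. 116.  21.  52.  19.]
```

View pics/w1.png

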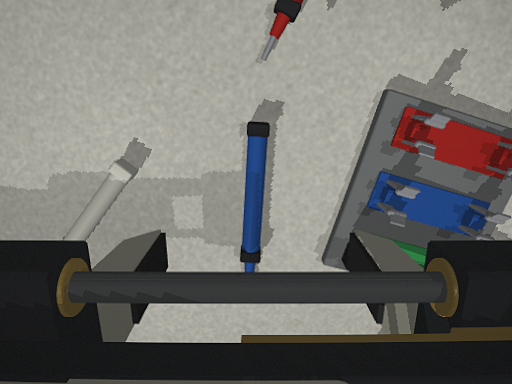

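```bash
python3 -m pendant '[[[-0.3,0.3,-1.6,-2,-0.065],[-0.3,0,0,-3,0],[-0.3,0,0,-3,0],[-0.3,0,0,-3,0],[-0.3,0,0,-1,0],[-0.3,0,0,0,0]]]'; python3 st.py
```

```text
time_s: 1.92
tcp_pos: [0.4459, -0.2149, 0.1048]
tool_rot: [-76.1, 89.2, -62.6]
wrist_force: [0.1, -0.2, -0.6]
finger_gap: 0.0608
t 1.92 tcp [ 0.4459 -0.2149  0.1048] xax [ 0.006 -0.012 -1.   ] jawyaw 13.49 gap 0.0608 F [ 0.1 -0.2 -0.6] j [ 54.  33. -39. 118.  34.  39.   6.]
```

```bash
python3 -m pendant '[[[-0.3,0.1,1,-1.2,0.02],[-0.3,0,0,-1.2,0],[-0.3,0,0,0,0],[-0.3,0,0,0,0]]]'; python3 st.py
```

```text
time_s: 2.25
tcp_pos: [0.4475, -0.2093, 0.0825]
tool_rot: [-77.6, 89.0, -63.4]
wrist_force: [0.2, -0.1, 0.4]
finger_gap: 0.06
t 2.25 tcp [ 0.4475 -0.2093  0.0825] xax [ 0.008 -0.015 -1.   ] jawyaw 14.22 gap 0.0600 F [ 0.2 -0.1  0.4] j [ 52.  35. -37. 119.  37.  37.   4.]
```

```bash
python3 -m pendant '[[[-0.3,0,0.6,-0.9,0.01],[-0.3,0,0,-0.4,0],[-0.3,0,0,0,0],[-0.3,0,0,0,0]]]'; python3 - <<'E'
from h import *
s=manip.state(); grab('wrist','w2.png')
E
python3 st.py
```

```text
time_s: 2.58
tcp_pos: [0.4492, -0.205, 0.0712]
tool_rot: [-72.1, 88.7, -57.4]
wrist_force: [0.5, 0.4, -0.1]
finger_gap: 0.0596
t 2.63 tcp [ 0.4493 -0.2051  0.0713] xax [ 0.012 -0.019 -1.   ] jawyaw 14.69 gap 0.0595 F [0.4 0.2 0.3] j [ 50.  36. -36. 119.  38.  35.   3.]
```

View pics/w2.png

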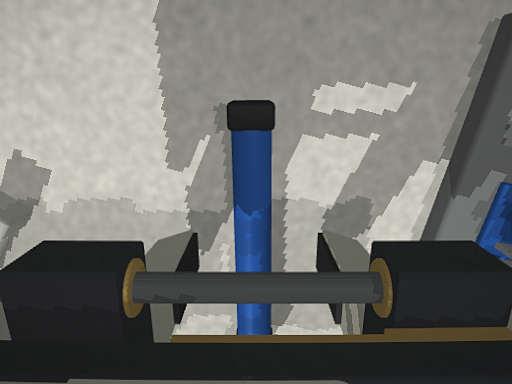

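```bash
python3 -m pendant '[[[1,0,0,0,0],[1,0,0,0,0],[1,0,0,0,0],[1,0,0,0,0],[1,0,0,0,0],[1,0,0,0,0],[1,0,0,0,0],[1,0,0,0,0]]]'; python3 - <<'E'
from h import *
s=manip.state(); T=tool_T(s);grab('wrist','w3.png'); C=cam('wrist',s)
for uv in [(251,100),(251,130)]:
    for z in (.02,): 
        p=onz(C,[uv],z)[0]; print(uv,p, (T[:3,:3].T@(p-T[:3,3])))
E
python3 st.py
```

```text
time_s: 3.3
tcp_pos: [0.4496, -0.2057, 0.0721]
tool_rot: [-71.6, 88.7, -56.9]
wrist_force: [-0.3, 0.5, 0.6]
finger_gap: 0.0169
(251, 100) [ 0.42916381 -0.13612731  0.02      ] [ 0.05049734  0.07363573 -0.00254346]
(251, 130) [ 0.43212119 -0.14771176  0.02      ] [ 0.05076371  0.06168291 -0.00261401]
t 3.35 tcp [ 0.4496 -0.2057  0.0721] xax [ 0.013 -0.02  -1.   ] jawyaw 14.66 gap 0.0171 F [-0.5 -0.7 -0.3] j [ 50.  36. -36. 119.  38.  35.   3.]
```

View pics/w3.png

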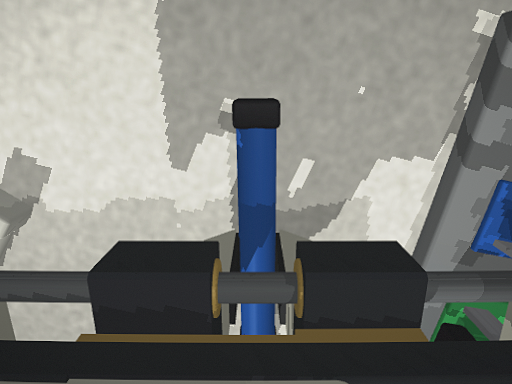

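```bash
python3 -m pendant '[[[0.2,0,0,0,0],[0.2,0,0,0,0],[0.2,-0.18,0.68,-0.3,0],[0.2,0,0,-0.15,0],[0.2,0,0,0,0],[0.2,0,0,0,0]]]';  python3 st.py
```

```text
time_s: 3.85
tcp_pos: [0.4476, -0.1978, 0.0671]
tool_rot: [-71.0, 88.7, -56.3]
wrist_force: [0.2, 0.8, 0.9]
finger_gap: 0.0365
t 3.85 tcp [ 0.4476 -0.1978  0.0671] xax [ 0.013 -0.019 -1.   ] jawyaw 14.67 gap 0.0365 F [0.2 0.8 0.9] j [ 49.  36. -35. 120.  39.  34.   1.]
```

```bash
python3 -m pendant '[[[1,0,0,0,0],[1,0,0,0,0],[1,0,0,0,0],[1,0,0,0,0],[1,0,0,0,0],[1,0,0,0,0],[1,0,0,0,0]]]'; python3 - <<'E'
from h import *
s=manip.state(); T=tool_T(s);im=grab('wrist','w4.png'); C=cam('wrist',s)
col=im[60:240,245:265].mean(2).mean(1); print(np.round(col).astype(int).tolist())
E
python3 st.py
python3 -m pendant '[[[1,0,0,2,0],[1,0,0,3,0],[1,0,0,3,0],[1,0,0,3,0],[1,0,0,0,0],[1,0,0,0,0]]]'; python3 - <<'E'
from h import *
s=manip.state(); T=tool_T(s);im=grab('wrist','w5.png'); C=cam('wrist',s)
E
python3 st.py
```

```text
time_s: 4.43
tcp_pos: [0.4476, -0.1977, 0.067]
tool_rot: [-71.1, 88.7, -56.4]
wrist_force: [0.3, -0.2, -1.0]
finger_gap: 0.017
[152, 151, 152, 151, 151, 150, 150, 150, 149, 148, 148, 148, 148, 149, 149, 150, 150, 150, 150, 149, 149, 149, 149, 149, 149, 149, 150, 151, 151, 152, 153, 154, 154, 154, 155, 155, 154, 154, 155, 155, 154, 154, 155, 156, 156, 156, 156, 155, 154, 155, 155, 155, 155, 156, 156, 157, 161, 146, 40, 21, 26, 28, 31, 32, 34, 37, 39, 40, 39, 40, 39, 38, 38, 37, 38, 37, 37, 36, 36, 36, 36, 36, 35, 34, 34, 34, 34, 32, 30, 29, 59, 79, 77, 77, 77, 76, 76, 77, 76, 76, 76, 76, 76, 76, 76, 76, 76, 76, 76, 76, 76, 77, 76, 76, 76, 76, 76, 76, 76, 76, 76, 76, 76, 76, 76, 76, 76, 76, 76, 76, 76, 76, 76, 76, 76, 76, 75, 75, 76, 76, 75, 76, 75, 76, 75, 73, 71, 68, 64, 63, 63, 63, 63, 63, 63, 63, 63, 63, 63, 63, 63, 63, 63, 63, 63, 63, 63, 63, 63, 63, 63, 63, 63, 63, 63, 63, 63, 63, 63, 63]
t 4.48 tcp [ 0.4476 -0.1977  0.067 ] xax [ 0.013 -0.019 -1.   ] jawyaw 14.69 gap 0.0171 F [-0.2 -0.3 -0.8] j [ 49.  36. -35. 120.  39.  35.   1.]
time_s: 4.98
tcp_pos: [0.4451, -0.1966, 0.1795]
tool_rot: [-80.6, 89.0, -65.9]
wrist_force: [-0.1, 0.1, -1.4]
finger_gap: 0.017
t 5.03 tcp [ 0.4456 -0.1965  0.1795] xax [ 0.008 -0.016 -1.   ] jawyaw 14.74 gap 0.0173 F [ 0.2 -0.6 -0.9] j [ 58.  26. -46. 117.  26.  47.  12.]
```

View pics/w5.png

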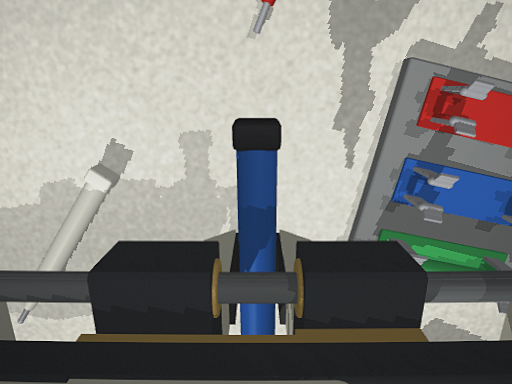

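```bash
cat >> h.py <<'E'
def toolplane(s,uv,x):
    """intersect wrist pixels with plane tool-x = x; returns tool coords"""
    T=tool_T(s); C=cam('wrist',s); o,D=ray(C,uv); o=T[:3,:3].T@(o-T[:3,3]); D=D@T[:3,:3]
    return o+D*((x-o[0])/D[:,0])[:,None]
E
python3 - <<'E'
from h import *
s=manip.state()
print(toolplane(s,[(256,118.5),(256,150)],.047))
im=cv2.cvtColor(cv2.imread('pics/w5.png'),cv2.COLOR_BGR2RGB)
print(im[140:160,256].tolist()[::1][6:16])
# lateral centre of handle at two rows
for r in (165,220):
    m=(im[r,:,2].astype(int)-im[r,:,0]>30); x=np.where(m[200:310])[0]+200; print(r,x.min(),x.max(), toolplane(s,[(x.mean(),r)],.049))
E
```

```text
[[ 0.047       0.06656156 -0.00053244]
 [ 0.047       0.0539893  -0.00055349]]
[[32, 33, 33], [32, 32, 33], [28, 26, 25], [29, 30, 33], [30, 53, 94], [34, 71, 132], [34, 68, 125], [34, 67, 124], [32, 66, 123], [34, 68, 124]]
165 237 276 [[ 0.049       0.0473842  -0.00036156]]
220 238 275 [[ 0.049       0.02292272 -0.00039344]]
```

```bash
python3 -m pendant '[[[1,1.2,0.3,0,0.11],[1,1.3,0.3,0,0.11],[1,1.3,0.3,0,0.11],[1,1.3,0.3,0,0.11],[1,1.3,0.3,0,0.11],[1,1.3,0.3,0,0.11],[1,1.3,0.3,0,0.11],[1,1.3,0.3,0,0.11],[1,1.3,0.3,0,0.11],[1,1.3,0.3,0,0.11],[1,1.3,0.3,0,0.11],[1,0.6,0.2,0,0.06],[1,0,0,0,0],[1,0,0,0,0]]]';python3 - <<'E'
from h import *
s=manip.state(); T=tool_T(s);im=grab('wrist','w6.png'); C=cam('wrist',s)
E
python3 st.py
```

```text
time_s: 6.2
tcp_pos: [0.5888, -0.1581, 0.1563]
tool_rot: [87.7, 89.6, 178.6]
wrist_force: [0.3, -0.2, -1.4]
finger_gap: 0.0172
t 6.25 tcp [ 0.5884 -0.1582  0.1562] xax [-0.007  0.    -1.   ] jawyaw 90.96 gap 0.0171 F [ 1.2  0.3 -0.9] j [ 52.  46. -57. 100.  44.  60.  70.]
```

View pics/w6.png

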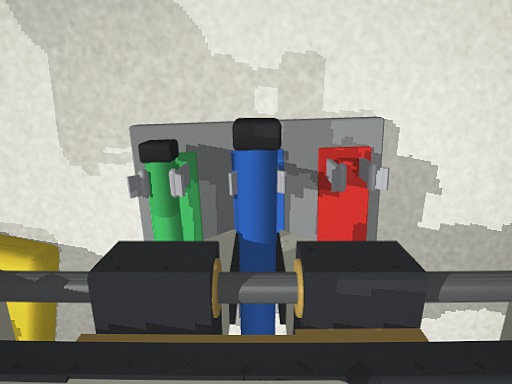

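```bash
python3 - <<'E'
from h import *
s=manip.state(); C=cam('wrist',s)
im=cv2.cvtColor(cv2.imread('pics/w6.png'),cv2.COLOR_BGR2RGB)
cv2.imwrite('pics/w6c.png',cv2.resize(cv2.imread('pics/w6.png')[105:250,110:410],None,fx=2.6,fy=2.6,interpolation=cv2.INTER_CUBIC))
print('plate rear corners z.014',onz(C,[(131,127),(383,118)],.014))
cs,_=blob(im,'red',minA=100); b=cv2.boundingRect(cs[0]); print(b, onz(C,[(318,149),(370,146)],.016))
print('blue ears z.056', onz(C,[(228,172),(290,172)],.056))
print('red ears', onz(C,[(332,163),(382,163)],.056))
E
```

```text
plate rear corners z.014 [[ 0.53404056 -0.2441854   0.014     ]
 [ 0.52534166 -0.07403223  0.014     ]]
(317, 146, 54, 95) [[ 0.54677719 -0.11697434  0.016     ]
 [ 0.54408919 -0.08158537  0.016     ]]
blue ears z.056 [[ 0.5551996  -0.17503446  0.056     ]
 [ 0.55462945 -0.13945259  0.056     ]]
red ears [[ 0.54899289 -0.11568962  0.056     ]
 [ 0.54848695 -0.08698761  0.056     ]]
```

View pics/w6c.png

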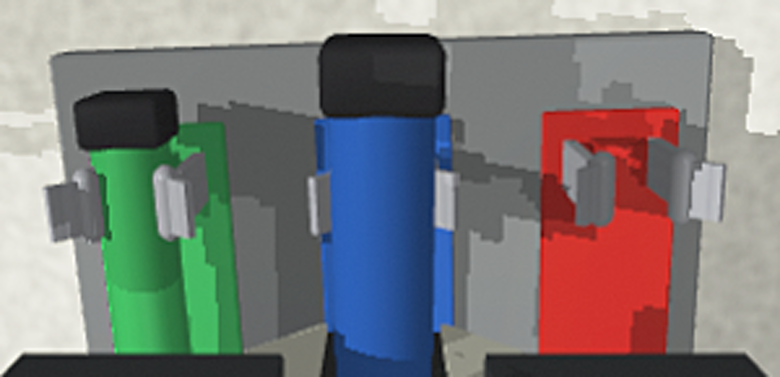

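```bash
python3 -m pendant '[[[1,1.4,0.2,-0.6,0.03],[1,0.2,0,0,0],[1,0,0,0,0],[1,0,0,0,0]]]';python3 st.py; python3 - <<'E'
from h import *
s=manip.state(); C=cam('wrist',s); im=grab('wrist','w7.png')
cv2.imwrite('pics/w7c.png',cv2.resize(cv2.imread('pics/w7.png')[105:250,110:410],None,fx=2.6,fy=2.6,interpolation=cv2.INTER_CUBIC))
E
```

```text
time_s: 6.58
tcp_pos: [0.6013, -0.1572, 0.1478]
tool_rot: [94.1, 89.3, -173.6]
wrist_force: [-0.1, -0.2, -0.9]
finger_gap: 0.0171
t 6.58 tcp [ 0.6013 -0.1572  0.1478] xax [-0.013 -0.001 -1.   ] jawyaw 92.30 gap 0.0171 F [-0.1 -0.2 -0.9] j [ 50.  47. -56.  98.  45.  61.  71.]
```

View pics/w7c.png

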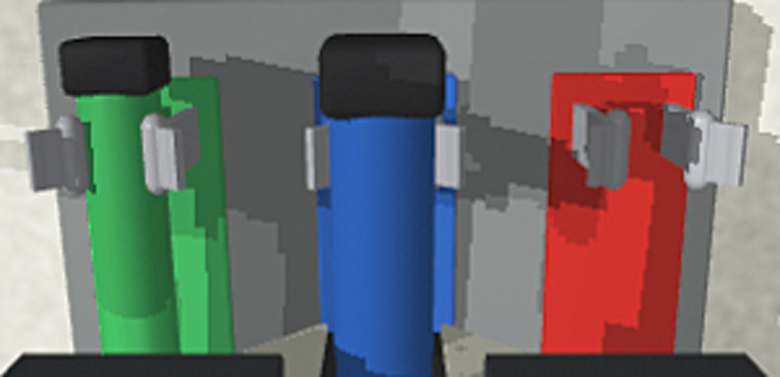

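```bash
python3 - <<'E'
from h import *
s=manip.state(); C=cam('wrist',s);T=tool_T(s)
u=np.array([np.cos(np.radians(2.93)),np.sin(np.radians(2.93))])
g=onz(C,[(158.5,142.5)],.049)[0]; print('green collar inner',g,'green ctr',g[:2]+.055*u, 'along', g[:2]@u+.055)
print('blue probe',T@[.057,-.0007,-.0004,1], 'along',(T@[.057,-.0007,-.0004,1])[:2]@u)
e=onz(C,[(110+307/2.6,105+155/2.6),(110+463/2.6,105+155/2.6)],.053); print('blue ears',e, 'mid along',e.mean(0)[:2]@u+.042,'across',e.mean(0)[:2]@[-u[1],u[0]])
e=onz(C,[(110+560/2.6,105+140/2.6),(110+742/2.6,105+145/2.6)],.053); print('red ears',e.mean(0),'across',e.mean(0)[:2]@[-u[1],u[0]])
print('blue across',(T@[.057,-.0007,-.0004,1])[:2]@[-u[1],u[0]])
E
```

```text
green collar inner [ 0.55229208 -0.21413222  0.049     ] green ctr [ 0.60722019 -0.21132084] along 0.5956245372882103
blue probe [ 0.60113527 -0.15771158  0.09085371  1.        ] along 0.5922878569106268
blue ears [[ 0.56256999 -0.174656    0.053     ]
 [ 0.56124206 -0.14135014  0.053     ]] mid along 0.5950950008360996 across -0.18651882807922834
red ears [ 0.55689629 -0.10134966  0.053     ] across -0.12968340367461462
blue across -0.18823295413499194
```

```bash
python3 -m pendant '[[[1,0.3,0.15,-1.0,0.01],[1,0,0,-0.9,0],[1,0,0,0,0],[1,0,0,0,0]]]';python3 st.py
```

```text
time_s: 6.97
tcp_pos: [0.6031, -0.1568, 0.1276]
tool_rot: [102.7, 89.2, -164.5]
wrist_force: [-0.3, 0.6, -1.2]
finger_gap: 0.0169
t 6.97 tcp [ 0.6031 -0.1568  0.1276] xax [-0.013 -0.004 -1.   ] jawyaw 92.79 gap 0.0169 F [-0.3  0.6 -1.2] j [ 49.  49. -55.  98.  46.  59.  70.]
```

```bash
python3 -m pendant '[[[1,0.2,0.1,-0.8,0],[1,0,0,-0.3,0],[1,0,0,0,0]]]';python3 st.py;  python3 -m pendant '[[[1,0.1,0,-0.4,0],[1,0,0,-0.4,0],[1,0,0,0,0]]]';python3 st.py
```

```text
time_s: 7.22
tcp_pos: [0.605, -0.1559, 0.1152]
tool_rot: [102.2, 89.2, -165.0]
wrist_force: [0.1, -0.2, -0.5]
finger_gap: 0.0172
t 7.22 tcp [ 0.605  -0.1559  0.1152] xax [-0.014 -0.004 -1.   ] jawyaw 92.76 gap 0.0172 F [ 0.1 -0.2 -0.5] j [ 49.  50. -54.  98.  47.  59.  70.]
time_s: 7.47
tcp_pos: [0.6075, -0.1559, 0.1088]
tool_rot: [110.9, 89.3, -156.4]
wrist_force: [1.0, -0.2, -2.9]
finger_gap: 0.0172
t 7.47 tcp [ 0.6075 -0.1559  0.1088] xax [-0.011 -0.005 -1.   ] jawyaw 92.74 gap 0.0172 F [ 1.  -0.2 -2.9] j [ 48.  50. -54.  98.  48.  58.  69.]
```

```bash
python3 -m pendant '[[[1,-0.15,0,0,0],[1,0,0,0,0]]]';python3 st.py; python3 - <<'E'
from h import *
s=manip.state(); C=cam('wrist',s); im=grab('wrist','w8.png')
cv2.imwrite('pics/w8c.png',cv2.resize(cv2.imread('pics/w8.png')[75:250,110:410],None,fx=2.6,fy=2.6,interpolation=cv2.INTER_CUBIC))
E
```

```text
time_s: 7.63
tcp_pos: [0.6072, -0.1559, 0.1091]
tool_rot: [116.8, 89.4, -150.5]
wrist_force: [-1.0, -0.5, -0.5]
finger_gap: 0.0174
t 7.63 tcp [ 0.6072 -0.1559  0.1091] xax [-0.008 -0.005 -1.   ] jawyaw 92.74 gap 0.0174 F [-1.  -0.5 -0.5] j [ 49.  50. -54.  98.  48.  58.  69.]
```

View pics/w8c.png

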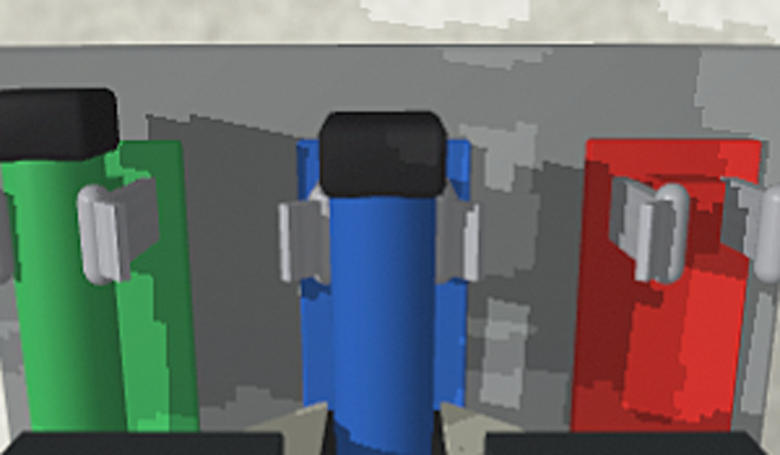

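```bash
python3 - <<'E'
from h import *
s=manip.state()
f=lambda u,v:(110+u/2.6,75+v/2.6)
print('held collar inner',toolplane(s,[f(383,196)],.048))
print('blue clip outer edge upper (z~.05)',toolplane(s,[f(290,203),f(470,203)],.057))
print('blue clip inner edge',toolplane(s,[f(290,281),f(470,281)],.057))
print('green collar inner',toolplane(s,[f(60,160)],.109-.049))
print('green clip outer/inner edge',toolplane(s,[f(120,190),f(115,282)],.109-.052))
print('red clip',toolplane(s,[f(652,190),f(648,282)],.109-.052),'red strip rear',toolplane(s,[f(585,142),f(760,142)],.093),'blue strip rear',toolplane(s,[f(298,142),f(470,142)],.093),'green',toolplane(s,[f(183,142)],.093))
print('plate rear',toolplane(s,[f(300,45),f(560,45)],.095))
E
```

```text
held collar inner [[0.048      0.05332381 0.00051782]]
blue clip outer edge upper (z~.05) [[ 0.057       0.05075584 -0.01513442]
 [ 0.057       0.05073394  0.01515544]]
blue clip inner edge [[ 0.057       0.03721547 -0.01553064]
 [ 0.057       0.03719467  0.01550897]]
green collar inner [[ 0.06        0.05772478 -0.05441266]]
green clip outer/inner edge [[ 0.057       0.05301693 -0.04366782]
 [ 0.057       0.03706952 -0.04583907]]
red clip [[0.057      0.05295649 0.04570654]
 [0.057      0.0370081  0.04632158]] red strip rear [[0.093      0.05747467 0.04202258]
 [0.093      0.05758244 0.07826116]] blue strip rear [[ 0.093       0.05747363 -0.01692346]
 [ 0.093       0.0574485   0.01837461]] green [[ 0.093       0.05753345 -0.04057545]]
plate rear [[ 0.095       0.07664949 -0.0162086 ]
 [ 0.095       0.0766577   0.03626371]]
```

```bash
python3 -m pendant '[[[1,-0.35,0,0.1,0],[1,0,0,0,0]]]';python3 st.py; python3 -m pendant '[[[1,0,0,0,0]]]'
```

```text
time_s: 7.85
tcp_pos: [0.6044, -0.156, 0.1106]
tool_rot: [123.5, 89.5, -143.8]
wrist_force: [-1.7, 0.1, 2.5]
finger_gap: 0.017
t 7.85 tcp [ 0.6044 -0.156   0.1106] xax [-0.007 -0.005 -1.   ] jawyaw 92.73 gap 0.0170 F [-1.7  0.1  2.5] j [ 49.  50. -54.  99.  48.  58.  69.]
time_s: 7.93
tcp_pos: [0.6042, -0.156, 0.1107]
tool_rot: [123.7, 89.5, -143.6]
wrist_force: [2.0, 0.4, -1.9]
finger_gap: 0.017
```

Good; now press down.

```bash
python3 -m pendant '[[[1,0,0,-0.6,0],[1,0,0,-0.6,0]]]'; python3 -m pendant '[[[1,0,0,-0.5,0]]]';python3 -m pendant '[[[1,0,0,0,0]]]'; python3 st.py
```

```text
time_s: 8.1
tcp_pos: [0.6058, -0.1559, 0.1023]
tool_rot: [153.4, 89.6, -113.9]
wrist_force: [-1.6, -0.3, 6.3]
finger_gap: 0.0172
time_s: 8.18
tcp_pos: [0.6059, -0.1558, 0.0979]
tool_rot: [157.7, 89.6, -109.6]
wrist_force: [-1.0, -0.8, 2.9]
finger_gap: 0.0172
time_s: 8.27
tcp_pos: [0.6056, -0.1558, 0.0973]
tool_rot: [153.6, 89.6, -113.7]
wrist_force: [0.8, -0.7, -5.1]
finger_gap: 0.0173
t 8.27 tcp [ 0.6056 -0.1558  0.0973] xax [-0.003 -0.007 -1.   ] jawyaw 92.72 gap 0.0173 F [ 0.8 -0.7 -5.1] j [ 48.  51. -53.  99.  49.  56.  69.]
```

```bash
python3 -m pendant '[[[1,0,0,-0.5,0],[1,0,0,-0.4,0]]]'; python3 -m pendant '[[[0.3,0,0,0.1,0],[0.3,0,0,0,0],[0.3,0,0,0,0],[0.3,0,0,0,0]]]';python3 st.py; python3 - <<'E'
from h import *
s=manip.state(); C=cam('wrist',s); im=grab('wrist','w9.png')
cv2.imwrite('pics/w9c.png',cv2.resize(cv2.imread('pics/w9.png')[75:250,110:410],None,fx=2.6,fy=2.6,interpolation=cv2.INTER_CUBIC))
E
```

```text
time_s: 8.43
tcp_pos: [0.6066, -0.1554, 0.0949]
tool_rot: [163.8, 89.3, -103.4]
wrist_force: [-15.1, -1.3, 38.9]
finger_gap: 0.0169
time_s: 8.77
tcp_pos: [0.6063, -0.1553, 0.0977]
tool_rot: [165.4, 89.3, -101.9]
wrist_force: [-0.4, -0.4, -0.1]
finger_gap: 0.0319
t 8.77 tcp [ 0.6063 -0.1553  0.0977] xax [-0.003 -0.013 -1.   ] jawyaw 92.75 gap 0.0319 F [-0.4 -0.4 -0.1] j [ 48.  51. -53.  99.  49.  56.  68.]
```

View pics/w9c.png

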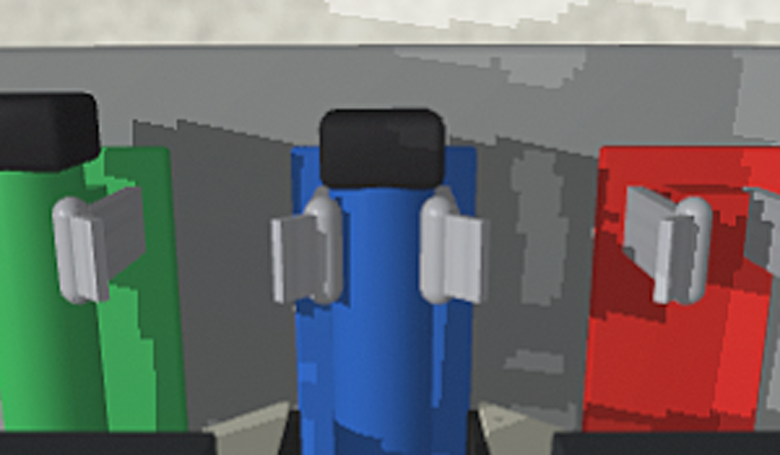

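```bash
python3 -m pendant '[[[0.3,0,0,2,0],[0.3,0,0,3,0],[0.3,0,0,3,0],[0.3,0,0,3,0],[0.3,-1.1,1,0.6,-0.117],[0.3,-1.2,1.15,0.2,-0.117],[0.3,-1.2,1.15,0.2,-0.117],[0.3,-1.2,1.15,0.2,-0.117],[0.3,-1.2,1.15,0.2,-0.117],[0.3,-1.2,1.15,0.2,-0.117],[0.3,-1.2,1.15,0.2,-0.117],[0.3,-1.2,1.15,0.2,-0.117],[0.3,-1.2,1.15,0.2,-0.117],[0.3,-1.2,1.15,0.2,-0.117],[-0.3,-1.2,1.15,0,-0.117],[-0.3,-1.2,1.15,0,-0.117],[-0.3,-1.2,1.1,0,-0.117],[-0.3,-1.2,1,0,-0.117],[-0.3,0,0,0,0],[-0.3,0,0,0,0]]]'; python3 st.py; python3 - <<'E'
from h import *
s=manip.state(); T=tool_T(s); C=cam('wrist',s); im=grab('wrist','w10.png')
grab('top','t1.png')
for c in blob(im,'red',minA=150)[0][:3]:
        r=cv2.minAreaRect(c);b=cv2.boxPoints(r)
        l=max([(b[1]-b[0]),(b[2]-b[1])],key=np.linalg.norm); q=onz(C,[np.array(r[0])-l/2,np.array(r[0])+l/2],.014); d=q[1]-q[0]
        print(cv2.contourArea(c),np.round(r[0]),np.round(q.mean(0),4),np.linalg.norm(d),np.degrees(np.arctan2(d[1],d[0])))
E
```

```text
time_s: 10.48
tcp_pos: [0.4236, 0.0072, 0.2251]
tool_rot: [117.8, 88.9, 111.8]
wrist_force: [-0.2, -0.1, 0.2]
finger_gap: 0.0598
t 10.48 tcp [0.4236 0.0072 0.2251] xax [-0.007  0.017 -1.   ] jawyaw -5.92 gap 0.0598 F [-0.2 -0.1  0.2] j [ 41.  15. -50. 123.  14.  49. -23.]
2121.0 [264. 170.] [0.429 0.018 0.014] 0.11262670657603954 82.88427153015819
```

View pics/w10.png

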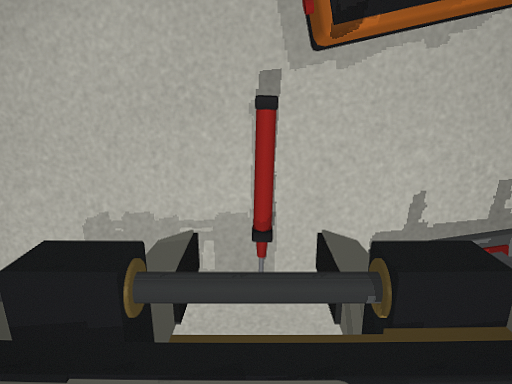

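View pics/t1.png

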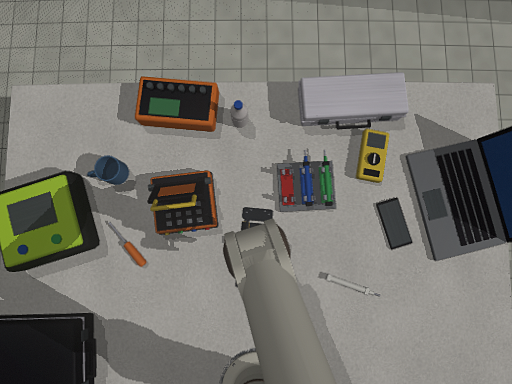

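```bash
python3 -m pendant '[[[-0.3,0.5,1,-2,-0.02],[-0.3,0,0,-3,0],[-0.3,0,0,-3,0],[-0.3,0,0,-3,0],[-0.3,0,0,-1,0],[-0.3,0,0,0,0],[-0.3,0,0,0,0]]]'; python3 st.py
```

```text
time_s: 11.17
tcp_pos: [0.4372, 0.0129, 0.0995]
tool_rot: [98.5, 88.8, 91.6]
wrist_force: [-0.0, 0.1, -0.2]
finger_gap: 0.0596
t 11.17 tcp [0.4372 0.0129 0.0995] xax [-0.001  0.021 -1.   ] jawyaw -6.86 gap 0.0596 F [-0.   0.1 -0.2] j [ 29.  30. -39. 126.  31.  34. -39.]
```

```bash
python3 -m pendant '[[[-0.3,-0.8,0.3,-1.5,0],[-0.3,0,0,-0.9,0],[-0.3,0,0,0,0],[-0.3,0,0,0,0]]]'; python3 st.py
```

```text
time_s: 11.5
tcp_pos: [0.4333, 0.0147, 0.0768]
tool_rot: [85.2, 88.8, 78.3]
wrist_force: [0.0, 0.1, 0.5]
finger_gap: 0.0594
t 11.5 tcp [0.4333 0.0147 0.0768] xax [ 0.004  0.021 -1.   ] jawyaw -6.85 gap 0.0594 F [0.  0.1 0.5] j [ 26.  32. -36. 127.  34.  31. -42.]
```

```bash
python3 -m pendant '[[[-0.3,-0.4,0.2,-0.6,0],[-0.3,0,0,-0.3,0],[-0.3,0,0,0,0],[-0.3,0,0,0,0]]]'; python3 st.py; python3 - <<'E'
from h import *
s=manip.state(); im=grab('wrist','w11.png')
c=im[60:200,245:265].mean(1).astype(int); print([(60+i,)+tuple(x) for i,x in enumerate(c.tolist()) if i%2==0][10:60])
for r in (165,220):
    m=(im[r,:,0].astype(int)-im[r,:,2]>40); x=np.where(m[180:330])[0]+180; print(r,x.min(),x.max())
E
```

```text
time_s: 11.83
tcp_pos: [0.4319, 0.0162, 0.0694]
tool_rot: [71.3, 88.7, 64.4]
wrist_force: [0.2, -0.5, 0.6]
finger_gap: 0.0599
t 11.83 tcp [0.4319 0.0162 0.0694] xax [ 0.01   0.021 -1.   ] jawyaw -6.90 gap 0.0599 F [ 0.2 -0.5  0.6] j [ 25.  32. -35. 127.  35.  30. -44.]
[(80, 136, 135, 127), (82, 134, 133, 126), (84, 134, 133, 126), (86, 135, 134, 127), (88, 136, 135, 128), (90, 137, 136, 129), (92, 138, 138, 130), (94, 141, 140, 132), (96, 141, 141, 133), (98, 140, 139, 131), (100, 138, 137, 129), (102, 137, 136, 128), (104, 138, 137, 130), (106, 139, 138, 130), (108, 139, 139, 131), (110, 141, 140, 132), (112, 128, 127, 120), (114, 21, 21, 22), (116, 30, 29, 31), (118, 35, 35, 36), (120, 35, 35, 36), (122, 35, 35, 35), (124, 40, 40, 42), (126, 41, 40, 42), (128, 40, 40, 41), (130, 39, 39, 40), (132, 39, 39, 40), (134, 37, 38, 41), (136, 38, 37, 39), (138, 37, 37, 39), (140, 28, 36, 38), (142, 132, 36, 34), (144, 159, 37, 33), (146, 153, 36, 32), (148, 146, 35, 32), (150, 116, 29, 26), (152, 119, 30, 26), (154, 119, 30, 27), (156, 119, 30, 27), (158, 119, 30, 27), (160, 119, 30, 27), (162, 119, 30, 27), (164, 119, 30, 27), (166, 119, 30, 27), (168, 119, 29, 27), (170, 119, 29, 26), (172, 119, 30, 27), (174, 126, 31, 28), (176, 136, 33, 29), (178, 162, 37, 33)]
165 231 269
220 232 268
```

```bash
python3 -m pendant '[[[-0.3,0,0.15,-0.3,0],[0.3,0,0,0,0],[1,0,0,0,0],[1,0,0,0,0],[1,0,0,0,0],[1,0,0,0,0],[1,0,0,0,0],[1,0,0,0,0],[1,0,0,0,0]]]'; python3 st.py; python3 -m pendant '[[[1,0,0,2,0],[1,0,0,3,0],[1,0,0,3,0],[1,0,0,3,0],[1,0,0,0,0],[1,0,0,0,0]]]';python3 st.py; python3 - <<'E'
from h import *
s=manip.state(); im=grab('wrist','w12.png')
c=im[60:200,250:262].mean(1).astype(int)
dark=[60+i for i,x in enumerate(c) if x.max()<60]; print(dark[0],dark[-1]); print(toolplane(s,[(256,dark[0]-.5),(256,dark[-1]+.5)],.047))
for r in (170,220):
    m=(im[r,:,0].astype(int)-im[r,:,2]>40); x=np.where(m[180:330])[0]+180; print(r,x.min(),x.max(),toolplane(s,[(x.mean(),r)],.049))
E
```

```text
time_s: 12.63
tcp_pos: [0.4325, 0.0179, 0.0667]
tool_rot: [68.4, 88.7, 61.5]
wrist_force: [0.8, -0.8, -0.4]
finger_gap: 0.0173
t 12.63 tcp [0.4325 0.0179 0.0667] xax [ 0.011  0.02  -1.   ] jawyaw -6.89 gap 0.0173 F [ 0.8 -0.8 -0.4] j [ 24.  32. -35. 127.  36.  29. -44.]
time_s: 13.13
tcp_pos: [0.4297, 0.0185, 0.1796]
tool_rot: [84.5, 88.8, 77.7]
wrist_force: [-0.5, -0.7, -0.6]
finger_gap: 0.0171
t 13.13 tcp [0.4297 0.0185 0.1796] xax [ 0.005  0.021 -1.   ] jawyaw -6.80 gap 0.0171 F [-0.5 -0.7 -0.6] j [ 37.  20. -48. 124.  20.  43. -31.]
117 145
[[ 0.047       0.06725032 -0.00070257]
 [ 0.047       0.05573525 -0.00072163]]
170 238 276 [[ 0.049       0.04516666 -0.00032528]]
220 239 275 [[ 0.049       0.02284285 -0.00034493]]
```

View pics/w12.png

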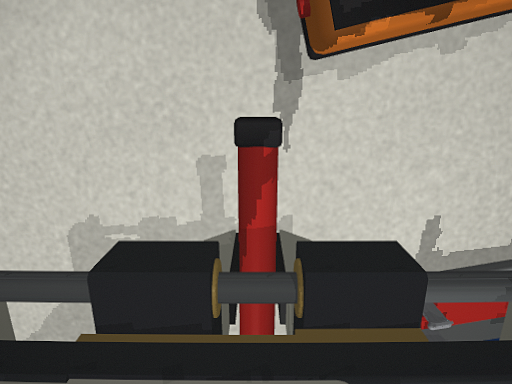

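```bash
python3 -m pendant '[[[1,1.1,-0.7,0.2,0.11],[1,1.15,-0.78,0.2,0.117],[1,1.15,-0.78,0.2,0.117],[1,1.15,-0.78,0.2,0.117],[1,1.15,-0.78,0.2,0.117],[1,1.15,-0.78,0.2,0.117],[1,1.15,-0.78,0.2,0.117],[1,1.15,-0.78,0.2,0.117],[1,1.15,-0.78,0.2,0.117],[1,1.15,-0.78,0.2,0.117],[1,1.15,-0.78,0.2,0.117],[1,1.15,-0.78,0.2,0.117],[1,1.15,-0.78,0.2,0.117],[1,1.15,-0.7,0.1,0.117],[1,0.6,-0.3,0,0.08],[1,0,0,0,0],[1,0,0,0,0]]]'; python3 st.py
```

```text
time_s: 14.6
tcp_pos: [0.5913, -0.0971, 0.1798]
tool_rot: [98.7, 87.1, -165.0]
wrist_force: [-0.3, 0.5, -1.2]
finger_gap: 0.0169
t 14.6 tcp [ 0.5913 -0.0971  0.1798] xax [-0.048 -0.013 -0.999] jawyaw 96.28 gap 0.0169 F [-0.3  0.5 -1.2] j [ 48.  46. -62.  99.  45.  66.  68.]
```

```bash
python3 -m pendant '[[[1,1.2,0.2,-1.5,-0.055],[1,0,0,-1.5,0],[1,0,0,0,0],[1,0,0,0,0]]]'; python3 st.py; python3 - <<'E'
from h import *
s=manip.state(); im=grab('wrist','w13.png');print(tool_T(s)@[.057,.0004,-.0004,1])
cv2.imwrite('pics/w13c.png',cv2.resize(cv2.imread('pics/w13.png')[75:250,110:410],None,fx=2.6,fy=2.6,interpolation=cv2.INTER_CUBIC))
E
```

```text
time_s: 14.93
tcp_pos: [0.6001, -0.0933, 0.145]
tool_rot: [97.1, 86.8, -170.1]
wrist_force: [-0.3, 0.3, -0.5]
finger_gap: 0.0169
t 14.93 tcp [ 0.6001 -0.0933  0.145 ] xax [-0.055 -0.01  -0.998] jawyaw 92.80 gap 0.0169 F [-0.3  0.3 -0.5] j [ 46.  49. -59.  98.  46.  64.  64.]
[ 0.59655132 -0.09428091  0.08811563  1.        ]
```

View pics/w13c.png

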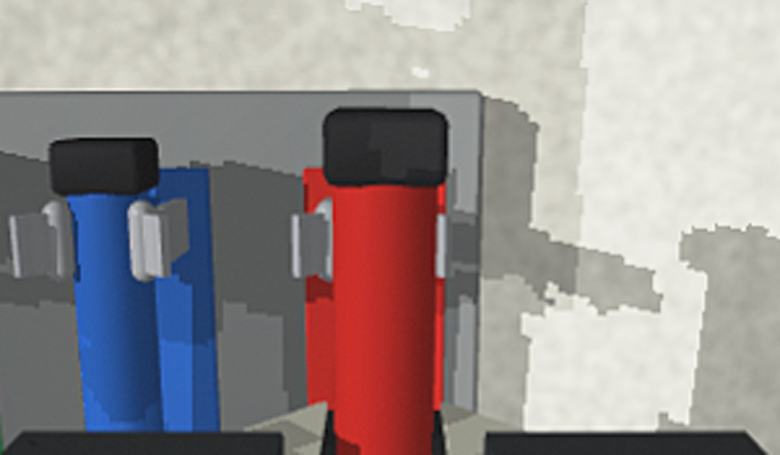

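```bash
python3 - <<'E'
from h import *
s=manip.state(); C=cam('wrist',s); u=np.array([np.cos(np.radians(2.93)),np.sin(np.radians(2.93))]); v=np.array([-u[1],u[0]])
f=lambda a,b:(110+a/2.6,75+b/2.6)
e=onz(C,[f(292,245),f(448,245)],.053); print('red ears along-seat/across',(e.mean(0)[:2]@u)+.042,e.mean(0)[:2]@v)
e=onz(C,[f(10,245),f(188,230)],.053); print('blue ears',(e.mean(0)[:2]@u)+.042,e.mean(0)[:2]@v)
print('plate rear seat along',onz(C,[f(300,92)],.014)[0][:2]@u+.075, 'blue probe collar inner', onz(C,[f(104,193)],.049)[0][:2]@u+.055)
p=(tool_T(s)@[.057,.0004,-.0004,1])[:2]; print('probe',p@u,p@v)
E
```

```text
red ears along-seat/across 0.5950121845439241 -0.12676012177542353
blue ears 0.5932662278475704 -0.1847327222538912
plate rear seat along 0.5956484929596507 blue probe collar inner 0.5971737866769901
probe 0.5903034849313532 -0.12472559538541839
```

```bash
python3 -m pendant '[[[1,0.4,-0.2,-1,0],[1,0,0,-0.8,0],[1,0,0,0,0],[1,0,0,0,0]]]'; python3 st.py; python3 - <<'E'
from h import *
s=manip.state(); u=np.array([np.cos(np.radians(2.93)),np.sin(np.radians(2.93))]); v=np.array([-u[1],u[0]])
p=(tool_T(s)@[.057,.0004,-.0004,1]); print('probe',p, p[:2]@u,p[:2]@v)
E
```

```text
time_s: 15.32
tcp_pos: [0.6033, -0.0957, 0.1263]
tool_rot: [98.3, 86.8, -168.8]
wrist_force: [-0.5, 0.3, -0.2]
finger_gap: 0.0172
t 15.32 tcp [ 0.6033 -0.0957  0.1263] xax [-0.055 -0.011 -0.998] jawyaw 92.87 gap 0.0172 F [-0.5  0.3 -0.2] j [ 45.  51. -57.  98.  48.  63.  64.]
probe [ 0.59972924 -0.09673115  0.06943078  1.        ] 0.5940007314288581 -0.1272603692894185
```

```bash
python3 -m pendant '[[[1,0.1,0.05,-0.8,0],[1,0,0,-0.4,0],[1,0,0,0,0],[1,0,0,0,0]]]'; python3 st.py; python3 - <<'E'
from h import *
s=manip.state(); u=np.array([np.cos(np.radians(2.93)),np.sin(np.radians(2.93))]); v=np.array([-u[1],u[0]])
p=(tool_T(s)@[.057,.0004,-.0004,1]); print('probe',p, p[:2]@u,p[:2]@v)
im=grab('wrist','w14.png')
cv2.imwrite('pics/w14c.png',cv2.resize(cv2.imread('pics/w14.png')[75:250,110:410],None,fx=2.6,fy=2.6,interpolation=cv2.INTER_CUBIC))
E
```

```text
time_s: 15.65
tcp_pos: [0.6045, -0.0954, 0.1135]
tool_rot: [98.7, 86.8, -168.5]
wrist_force: [0.3, -0.2, 0.5]
finger_gap: 0.0175
t 15.65 tcp [ 0.6045 -0.0954  0.1135] xax [-0.055 -0.011 -0.998] jawyaw 92.85 gap 0.0175 F [ 0.3 -0.2  0.5] j [ 44.  51. -57.  98.  49.  62.  63.]
probe [ 0.60099762 -0.09641698  0.05662527  1.        ] 0.5952835177174997 -0.12701145225340596
```

View pics/w14c.png

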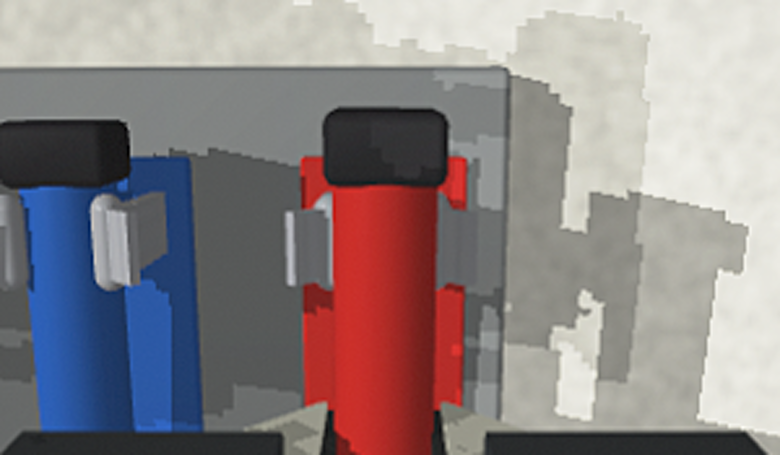

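Aligned: ears symmetric about the red handle, collar clear of the clip. Press.

```bash
python3 -m pendant '[[[1,0,0,-0.6,0],[1,0,0,-0.6,0]]]'; python3 -m pendant '[[[1,0,0,-0.4,0]]]';python3 -m pendant '[[[1,0,0,-0.3,0]]]'; python3 -m pendant '[[[1,0,0,0,0]]]'; python3 st.py
```

```text
time_s: 15.87
tcp_pos: [0.6066, -0.0954, 0.105]
tool_rot: [101.5, 87.0, -165.7]
wrist_force: [-1.7, -0.3, 11.2]
finger_gap: 0.0168
time_s: 15.95
tcp_pos: [0.6072, -0.0954, 0.1022]
tool_rot: [102.7, 87.1, -164.5]
wrist_force: [-2.4, 0.3, 6.7]
finger_gap: 0.017
time_s: 16.03
tcp_pos: [0.6076, -0.0953, 0.1001]
tool_rot: [103.8, 87.1, -163.4]
wrist_force: [-1.8, -0.2, 4.8]
finger_gap: 0.0168
time_s: 16.12
tcp_pos: [0.6076, -0.0954, 0.0998]
tool_rot: [104.0, 87.1, -163.2]
wrist_force: [2.3, 0.2, -6.6]
finger_gap: 0.0172
t 16.12 tcp [ 0.6076 -0.0954  0.0998] xax [-0.048 -0.014 -0.999] jawyaw 92.82 gap 0.0172 F [ 2.3  0.2 -6.6] j [ 44.  52. -56.  98.  50.  61.  62.]
```

```bash
python3 -m pendant '[[[1,0,0,-0.4,0]]]'; python3 -m pendant '[[[1,0,0,-0.3,0]]]'; python3 -m pendant '[[[1,0,0,-0.2,0]]]'; python3 st.py
```

```text
time_s: 16.2
tcp_pos: [0.6077, -0.0953, 0.0966]
tool_rot: [104.7, 87.1, -162.5]
wrist_force: [-4.2, -0.5, 8.3]
finger_gap: 0.0172
time_s: 16.28
tcp_pos: [0.6078, -0.0952, 0.096]
tool_rot: [106.5, 87.1, -160.7]
wrist_force: [-12.2, -2.9, 37.0]
finger_gap: 0.0169
time_s: 16.37
tcp_pos: [0.6078, -0.0951, 0.0963]
tool_rot: [108.2, 87.0, -159.0]
wrist_force: [-7.5, -1.3, 14.2]
finger_gap: 0.0172
t 16.37 tcp [ 0.6078 -0.0951  0.0963] xax [-0.049 -0.019 -0.999] jawyaw 92.82 gap 0.0172 F [-7.5 -1.3 14.2] j [ 43.  53. -55.  98.  50.  61.  62.]
```

```bash
python3 -m pendant '[[[0.3,0,0,0,0],[0.3,0,0,0,0],[0.3,0,0,0,0],[0.3,0,0,0,0],[0.3,0,0,2,0],[0.3,0,0,3,0],[0.3,0,0,4,0],[0.3,0,0,4,0],[0.3,-2,0,3,0],[0.3,-3,0,2,0],[0.3,-3,0,0,0],[0.3,0,0,0,0],[0.3,0,0,0,0]]]'; python3 st.py; python3 - <<'E'
from h import *
grab('wrist','w15.png');grab('scene','s2.png')
a=cv2.imread('pics/w15.png');b=cv2.imread('pics/s2.png')
cv2.imwrite('pics/s2c.png',cv2.resize(b[125:265,100:280],None,fx=4,fy=4,interpolation=cv2.INTER_CUBIC))
E
```

```text
time_s: 17.45
tcp_pos: [0.5233, -0.0938, 0.2787]
tool_rot: [104.2, 86.8, -162.9]
wrist_force: [0.9, -0.2, -0.4]
finger_gap: 0.032
t 17.45 tcp [ 0.5233 -0.0938  0.2787] xax [-0.053 -0.016 -0.998] jawyaw 92.89 gap 0.0320 F [ 0.9 -0.2 -0.4] j [ 58.  35. -70. 104.  35.  71.  70.]
```

View pics/w15.png

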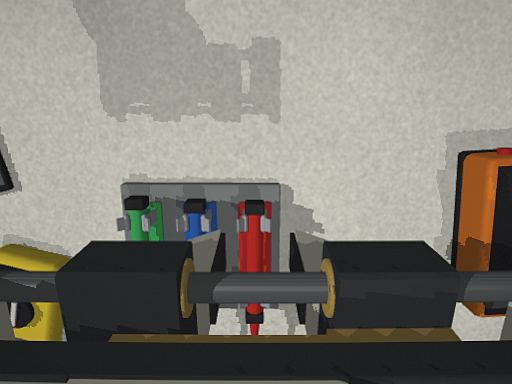

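View pics/s2c.png

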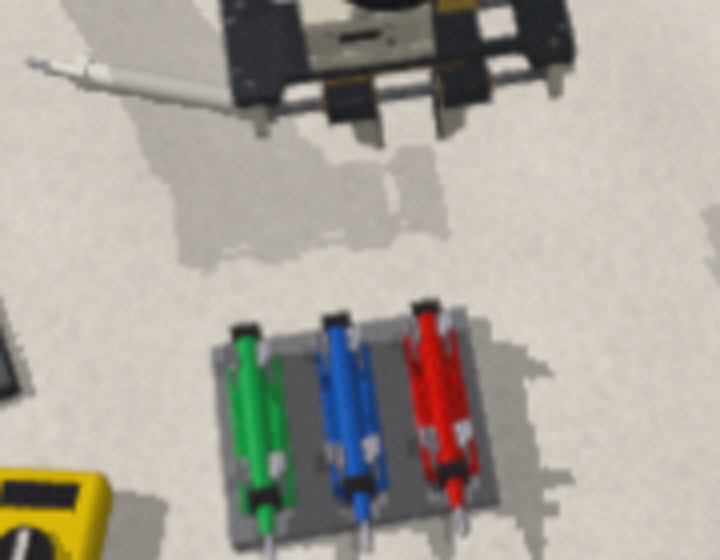

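```bash
python3 - <<'E'
from h import *
b=cv2.imread('pics/top0.png')
cv2.imwrite('pics/t0c.png',cv2.resize(b[155:245,135:235],None,fx=6,fy=6,interpolation=cv2.INTER_CUBIC))
E
```

```text
(no output)
```

View pics/t0c.png

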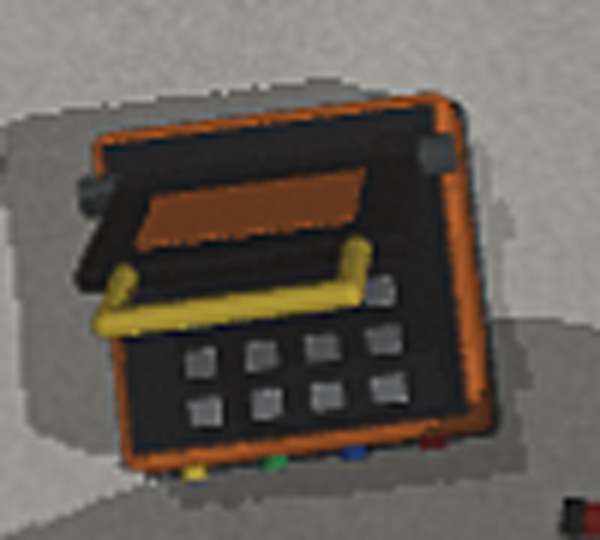

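```bash
python3 - <<'E'
from h import *
A=cam('top');B=cam('scene')
def tri(a,b):
    o1,d1=ray(A,a);o2,d2=ray(B,b);d1=d1[0];d2=d2[0]
    M=np.c_[d1,-d2];t=np.linalg.lstsq(M,o2-o1,rcond=None)[0]; p=o1+d1*t[0];q=o2+d2*t[1]; return (p+q)/2,np.linalg.norm(p-q)
f=lambda u,v:(135+u/6,155+v/6); g=lambda u,v:(270+u/5,130+v/5)
L,e1=tri(f(104,323),g(390,75)); R,e2=tri(f(358,293),g(188,116)); print('bar L',L,e1,'R',R,e2,'mid',(L+R)/2,'len',np.linalg.norm(L-R),'dir',np.degrees(np.arctan2((L-R)[1],(L-R)[0]))-90)
# hinge knuckles
for a,b in [((97,193),(451,325)),((437,153),(151,390))]:
    p,e=tri(f(*a),g(*b)); print('hinge',p,e)
# rear top corners etc. of orange body at z .062 
for a in [(97,140),(452,98),(492,428),(132,468)]: print('corner',onz(A,[f(*a)],.06)[0])
E
```

```text
bar L [0.5232062  0.2680069  0.20099076] 0.004607114105697905 R [0.53539274 0.16073637 0.20262639] 0.008513132227576648 mid [0.52929947 0.21437164 0.20180858] len 0.1079729348732767 dir 6.4813380787626045
hinge [0.59622109 0.30745132 0.07246149] 0.004443728302569063
hinge [0.61440337 0.14137256 0.07375627] 0.0051381478014503965
corner [0.62396537 0.30919723 0.06      ]
corner [0.64355869 0.13322314 0.06      ]
corner [0.48023025 0.11294382 0.06      ]
corner [0.46211123 0.28860881 0.06      ]
```

```bash
python3 -m pendant '[[[-0.3,0,1,2,-0.1],[-0.3,0.05,2.4,1.5,-0.116],[-0.3,0.05,2.4,0.5,-0.116],[-0.3,0.05,2.4,0.2,-0.116],[-0.3,0.05,2.4,0.2,-0.116],[-0.3,0.05,2.4,0.2,-0.116],[-0.3,0.05,2.4,0.2,-0.116],[-0.3,0.05,2.4,0.2,-0.116],[-0.3,0.05,2.4,0.2,-0.116],[-0.3,0.05,2.4,0.2,-0.116],[-0.3,0.05,2.4,0,-0.116],[-0.3,0.05,2.4,0,-0.116],[-0.3,0,2.2,0,-0.11],[-0.3,0,0,0,0],[-0.3,0,0,0,0]]]'; python3 st.py; python3 - <<'E'
from h import *
grab('wrist','w16.png')
E
```

```text
time_s: 18.8
tcp_pos: [0.5371, 0.219, 0.3243]
tool_rot: [95.0, 85.6, 98.3]
wrist_force: [0.3, -0.7, -0.1]
finger_gap: 0.0593
t 18.8 tcp [0.5371 0.219  0.3243] xax [-0.011  0.076 -0.997] jawyaw 3.29 gap 0.0593 F [ 0.3 -0.7 -0.1] j [ 17.  26. -52.  97.  18.  66. -36.]
```

View pics/w16.png

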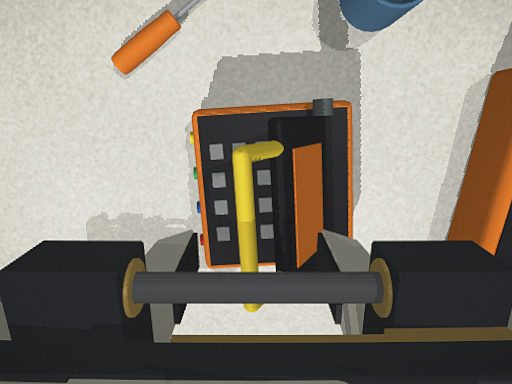

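```bash
python3 - <<'E'
from h import *
s=manip.state(); C=cam('wrist',s); print(onz(C,[(241,152),(247,215),(251,262),(253,306)],.202))
E
```

```text
[[0.52263075 0.26875152 0.202     ]
 [0.52859696 0.22734623 0.202     ]
 [0.5330252  0.19425814 0.202     ]
 [0.53619858 0.1612221  0.202     ]]
```

```bash
python3 -m pendant '[[[-0.3,-0.7,-0.7,-1.5,0.05],[-0.3,0,0,-1.5,0],[-0.3,0,0,0,0],[-0.3,0,0,0,0]]]'; python3 st.py
```

```text
time_s: 19.18
tcp_pos: [0.5317, 0.21, 0.2925]
tool_rot: [95.8, 85.5, 102.3]
wrist_force: [1.2, 0.1, -0.3]
finger_gap: 0.0598
t 19.18 tcp [0.5317 0.21   0.2925] xax [-0.017  0.077 -0.997] jawyaw 6.47 gap 0.0598 F [ 1.2  0.1 -0.3] j [ 18.  27. -52. 100.  19.  62. -33.]
```

```bash
python3 -m pendant '[[[-0.3,-0.2,0.1,-1.5,0],[-0.3,0,0,-1.5,0],[-0.3,0,0,-0.9,0],[-0.3,0,0,0,0],[-0.3,0,0,0,0]]]'; python3 st.py; python3 - <<'E'
from h import *
grab('wrist','w17.png')
E
```

```text
time_s: 19.6
tcp_pos: [0.5334, 0.2078, 0.2545]
tool_rot: [94.1, 85.5, 100.2]
wrist_force: [0.5, -0.0, -0.6]
finger_gap: 0.0598
t 19.6 tcp [0.5334 0.2078 0.2545] xax [-0.014  0.077 -0.997] jawyaw 6.19 gap 0.0598 F [ 0.5 -0.  -0.6] j [ 17.  29. -51. 102.  21.  58. -35.]
```

View pics/w17.png

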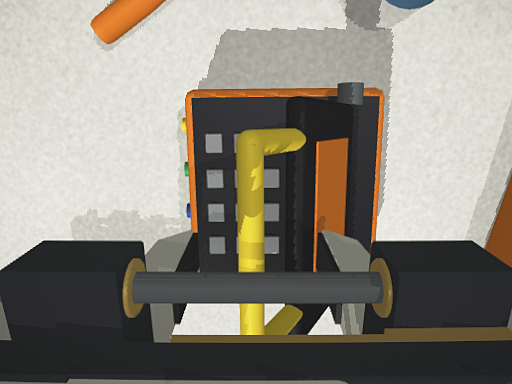

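```bash
python3 -m pendant '[[[-0.3,-0.3,0.3,-0.4,0],[0.3,0,0,0,0],[1,0,0,0,0],[1,0,0,0,0],[1,0,0,0,0],[1,0,0,0,0],[1,0,0,0,0],[1,0,0,0,0],[1,0,0,0,0],[1,0,0,0,0]]]'; python3 st.py; python3 - <<'E'
from h import *
T=tool_T(manip.state()); H=np.array([.6053,.2244,.074]); u=np.array([np.cos(np.radians(6.4)),np.sin(np.radians(6.4)),0])
for x in (.047,.05,.052): 
    g=(T@[x,0,0,1])[:3]-H; print(x,g@u,g[2],np.hypot(g@u,g[2]),np.degrees(np.arctan2(g[2],-g@u)))
E
```

```text
time_s: 20.48
tcp_pos: [0.5304, 0.2121, 0.2538]
tool_rot: [92.2, 85.5, 98.5]
wrist_force: [2.6, 0.1, -1.0]
finger_gap: 0.0109
t 20.48 tcp [0.5304 0.2121 0.2538] xax [-0.012  0.077 -0.997] jawyaw 6.24 gap 0.0109 F [ 2.6  0.1 -1. ] j [ 17.  29. -51. 103.  21.  58. -35.]
0.047 -0.07595493491962033 0.13296442192904462 0.15312964976636223 60.26315419192701
0.05 -0.07596333843265946 0.12997362440402777 0.15054425205418517 59.69576610351679
0.052 -0.07596894077468547 0.12797975938734985 0.14882909250301712 59.30658060278883
```

```bash
cat > ang.py <<'E'
from h import *
T=tool_T(manip.state()); H=np.array([.6053,.2244,.074]); u=np.array([np.cos(np.radians(6.4)),np.sin(np.radians(6.4)),0])
g=(T@[.051,0,0,1])[:3]-H; print('x %.4f lat %.4f z %.4f r %.4f ang %.2f'%(g@u,g@[-u[1],u[0],0],g[2],np.hypot(g@u,g[2]),np.degrees(np.arctan2(g[2],-g@u))))
E
python3 -m pendant '[[[1,1.2,0.13,0.6,0],[1,1.2,0.13,0.5,0],[1,1.2,0.13,0.4,0],[1,1.2,0.13,0.3,0],[1,0,0,0,0]]]'; python3 st.py;python3 ang.py
```

```text
time_s: 20.9
tcp_pos: [0.5684, 0.2168, 0.27]
tool_rot: [111.6, 85.6, 118.1]
wrist_force: [3.3, 0.3, -0.4]
finger_gap: 0.0106
t 20.9 tcp [0.5684 0.2168 0.27  ] xax [-0.036  0.068 -0.997] jawyaw 6.56 gap 0.0106 F [ 3.3  0.3 -0.4] j [ 14.  33. -50.  95.  22.  64. -34.]
x -0.0390 lat 0.0003 z 0.1451 r 0.1503 ang 74.95
```

```bash
python3 -m pendant '[[[1,1.2,0.13,0.25,0],[1,1.2,0.13,0.15,0],[1,1.2,0.13,0.05,0],[1,1.2,0.13,-0.05,0],[1,0,0,0,0]]]'; python3 st.py;python3 ang.py
```

```text
time_s: 21.32
tcp_pos: [0.6103, 0.222, 0.2742]
tool_rot: [122.8, 85.4, 129.5]
wrist_force: [1.3, -0.5, -0.8]
finger_gap: 0.011
t 21.32 tcp [0.6103 0.222  0.2742] xax [-0.051  0.062 -0.997] jawyaw 6.77 gap 0.0110 F [ 1.3 -0.5 -0.8] j [ 12.  37. -48.  88.  24.  68. -33.]
x 0.0025 lat 0.0005 z 0.1493 r 0.1494 ang 90.94
```

```bash
python3 -m pendant '[[[1,1.2,0.13,-0.1,0],[1,0.9,0.1,-0.15,0],[1,0,0,0,0],[1,0,0,0,0],[1,0,0,0,0]]]'; python3 st.py;python3 ang.py; python3 - <<'E'
from h import *
grab('wrist','w18.png'); b=grab('scene','s3.png')
cv2.imwrite('pics/s3c.png',cv2.resize(cv2.imread('pics/s3.png')[100:250,250:400],None,fx=4,fy=4,interpolation=cv2.INTER_CUBIC))
E
```

```text
time_s: 21.73
tcp_pos: [0.6293, 0.2242, 0.2719]
tool_rot: [124.8, 85.4, 131.6]
wrist_force: [0.7, -0.4, 1.6]
finger_gap: 0.011
t 21.73 tcp [0.6293 0.2242 0.2719] xax [-0.054  0.06  -0.997] jawyaw 6.82 gap 0.0110 F [ 0.7 -0.4  1.6] j [ 11.  39. -47.  85.  24.  69. -32.]
x 0.0215 lat 0.0005 z 0.1471 r 0.1487 ang 98.30
```

View pics/s3c.png

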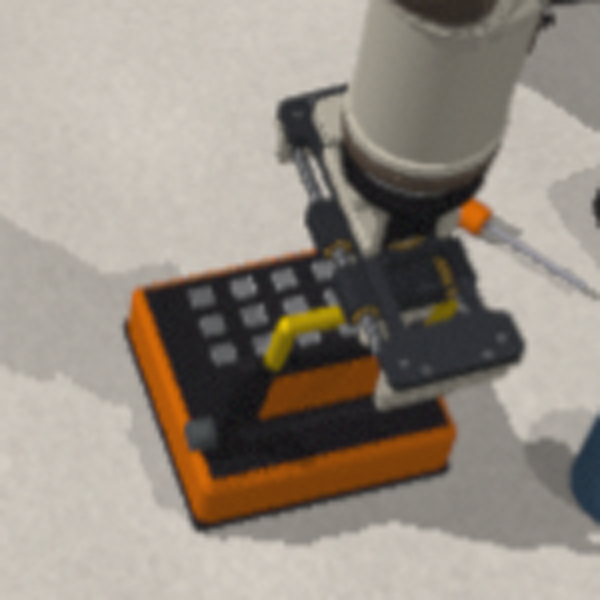

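View pics/w18.png

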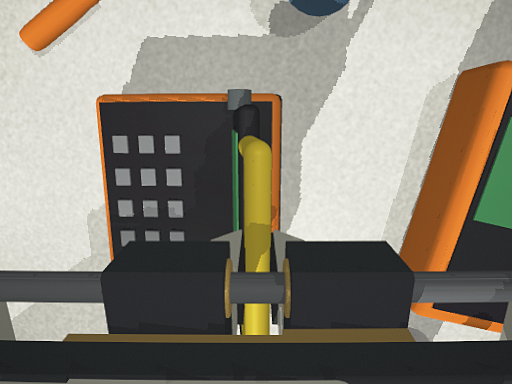

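```bash
python3 -m pendant '[[[1,0.5,0.05,-0.1,0],[1,0,0,0,0],[1,0,0,0,0]]]'; python3 ang.py; python3 -m pendant '[[[0.3,0,0,0,0],[0.1,0,0,0,0],[-0.1,0,0,0,0],[-0.1,0,0,0,0],[-0.1,0,0,0,0],[-0.1,0,0,0,0]]]'; python3 st.py; python3 -m pendant '[[[-0.1,0,0,2,0],[-0.1,0,0,3,0],[-0.1,0,0,4,0],[-0.1,-3,0,2,0],[-0.1,-4,0,0,0],[-0.1,-4,-3,0,0],[-0.1,-4,-3,0,0],[-0.1,-4,-3,0,0],[-0.1,-3,-3,0,0],[-0.1,0,0,0,0]]]'; python3 - <<'E'
from h import *
grab('wrist','w19.png'); grab('scene','s4.png'); grab('top','t4.png')
a=cv2.imread('pics/s4.png');b=cv2.imread('pics/t4.png')
cv2.imwrite('pics/s4c.png',cv2.resize(a[120:240,265:385],None,fx=5,fy=5,interpolation=cv2.INTER_CUBIC))
cv2.imwrite('pics/t4c.png',cv2.resize(b[145:245,135:345],None,fx=3.8,fy=3.8,interpolation=cv2.INTER_CUBIC))
E
```

```text
time_s: 22.08
tcp_pos: [0.6334, 0.2247, 0.2712]
tool_rot: [125.7, 85.3, 132.5]
wrist_force: [-2.2, -0.4, 3.2]
finger_gap: 0.011
x 0.0255 lat 0.0005 z 0.1464 r 0.1486 ang 99.89
time_s: 22.58
tcp_pos: [0.6337, 0.2244, 0.27]
tool_rot: [125.5, 85.4, 132.3]
wrist_force: [-1.2, -0.1, 0.2]
finger_gap: 0.0462
t 22.58 tcp [0.6337 0.2244 0.27  ] xax [-0.054  0.06  -0.997] jawyaw 6.86 gap 0.0462 F [-1.2 -0.1  0.2] j [ 10.  39. -47.  84.  25.  70. -32.]
time_s: 23.42
tcp_pos: [0.4242, 0.1156, 0.3775]
tool_rot: [129.5, 85.2, 136.2]
wrist_force: [0.4, -0.3, -1.5]
finger_gap: 0.0501
```

View pics/s4c.png

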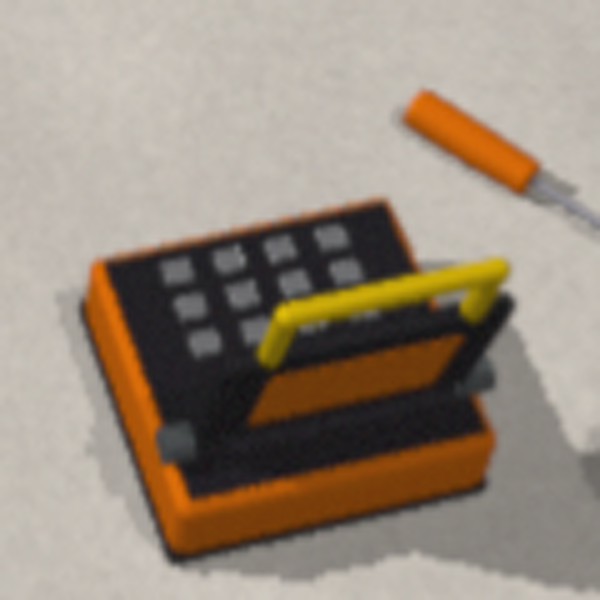

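View pics/t4c.png

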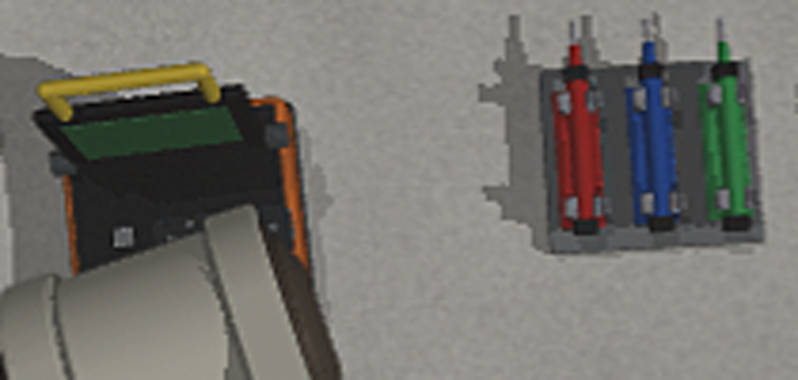

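View pics/w19.png

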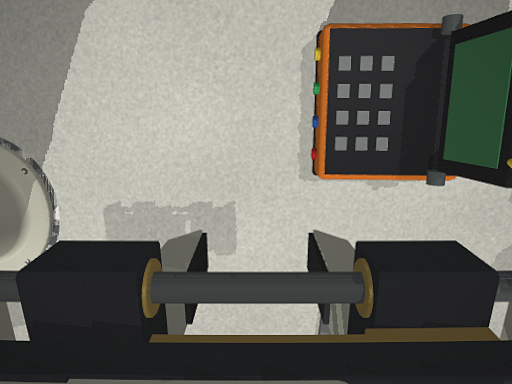

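```bash
python3 - <<'E'
from h import *
A=cam('top');B=cam('scene')
def tri(a,b):
    o1,d1=ray(A,a);o2,d2=ray(B,b);d1=d1[0];d2=d2[0]
    t=np.linalg.lstsq(np.c_[d1,-d2],o2-o1,rcond=None)[0]; p=o1+d1*t[0];q=o2+d2*t[1]; return (p+q)/2,np.linalg.norm(p-q)
f=lambda u,v:(135+u/3.8,145+v/3.8); g=lambda u,v:(265+u/5,120+v/5)
bs=[tri(f(45,92),g(503,267)),tri(f(207,71),g(285,316))]; hs=[tri(f(62,163),g(478,379)),tri(f(277,134),g(179,443))]
for x in bs+hs: print(np.round(x[0],4),round(x[1],4))
b=(bs[0][0]+bs[1][0])/2;h=(hs[0][0]+hs[1][0])/2;d=b-h; u=np.array([.9938,.1115,0]); print('angle',np.degrees(np.arctan2(d[2],-d@u)),np.hypot(d[2],d@u))
# probes: handle blobs
T=cv2.cvtColor(cv2.imread('pics/t4.png'),cv2.COLOR_BGR2RGB);S=cv2.cvtColor(cv2.imread('pics/s4.png'),cv2.COLOR_BGR2RGB)
cv2.imwrite('pics/s4r.png',cv2.resize(cv2.imread('pics/s4.png')[190:265,140:240],None,fx=7,fy=7,interpolation=cv2.INTER_CUBIC))
cv2.imwrite('pics/t4r.png',cv2.resize(cv2.imread('pics/t4.png')[145:215,270:345],None,fx=8,fy=8,interpolation=cv2.INTER_CUBIC))
E
```

```text
[0.6237 0.2805 0.2186] 0.0064
[0.637  0.1721 0.2193] 0.0079
[0.595  0.3095 0.0659] 0.0059
[0.6155 0.1421 0.0722] 0.0066
angle 99.47693446565981 0.15201181719850937
```

View pics/s4r.png

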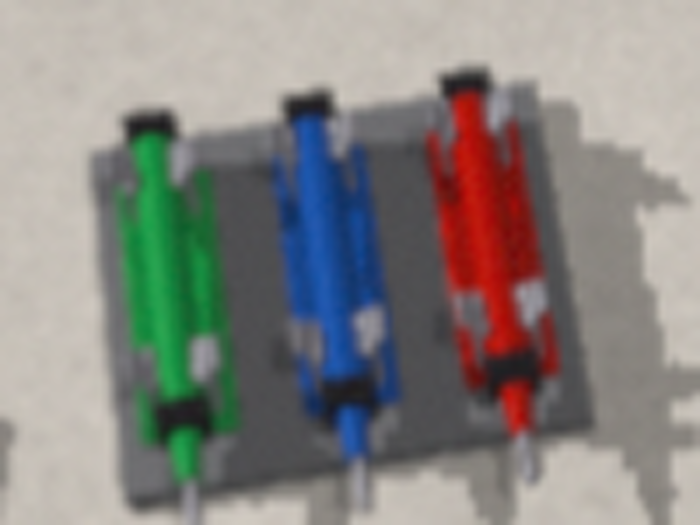

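View pics/t4r.png

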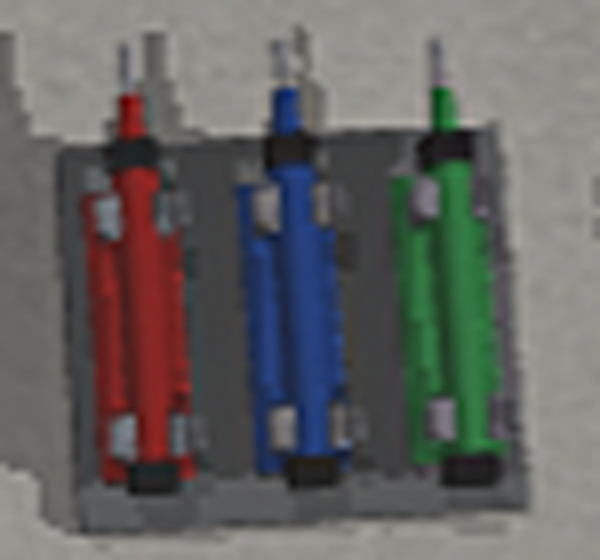

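```bash
python3 - <<'E'
from h import *
A=cam('top');B=cam('scene')
def tri(a,b):
    o1,d1=ray(A,a);o2,d2=ray(B,b);d1=d1[0];d2=d2[0]
    t=np.linalg.lstsq(np.c_[d1,-d2],o2-o1,rcond=None)[0]; p=o1+d1*t[0];q=o2+d2*t[1]; return (p+q)/2,np.linalg.norm(p-q)
f=lambda u,v:(270+u/8,145+v/8); g=lambda u,v:(140+u/7,190+v/7)
D={'red':[((133,152),(511,368)),((154,477),(465,82))],'blue':[((290,150),(349,393)),((313,471),(307,106))],'green':[((446,149),(184,413)),((471,469),(150,125))]}
u=np.array([np.cos(np.radians(2.93)),np.sin(np.radians(2.93)),0]);v=np.array([-u[1],u[0],0])
for k,(F,R) in D.items():
    a,e=tri(f(*F[0]),g(*F[1]));b,e2=tri(f(*R[0]),g(*R[1])); m=(a+b)/2; d=a-b
    print(k,'mid along %.4f across %.4f z %.4f'%(m@u,m@v,m[2]),'zf %.4f zr %.4f'%(a[2],b[2]),'len %.4f yaw %.2f'%(np.linalg.norm(d),np.degrees(np.arctan2(d[1],d[0]))),np.round([e,e2],4))
E
```

```text
red mid along 0.5999 across -0.1272 z 0.0437 zf 0.0435 zr 0.0439 len 0.1238 yaw 2.53 [0.0046 0.0049]
blue mid along 0.5981 across -0.1872 z 0.0421 zf 0.0415 zr 0.0427 len 0.1229 yaw 2.89 [0.0052 0.0041]
green mid along 0.5951 across -0.2467 z 0.0424 zf 0.0421 zr 0.0427 len 0.1225 yaw 2.94 [0.0053 0.0042]
```

```bash
python3 -m pendant '[[[-0.1,1,-3,-1,0.11],[-0.1,1,-3,-1,0.11],[-0.1,1,-3,-1,0.11],[-0.1,1,-3,-1,0.11],[-0.1,1,-3,-1,0.11],[-0.1,1,-2.5,-1,0.11],[-0.1,1,-2,-1,0.11],[-0.1,1,-1,-1,0.11],[-0.1,0.5,0,-1,0.11],[-0.1,0,0,-1,0.11],[-0.1,0,0,-1,0.11],[-0.1,0,0,0,0.11],[-0.1,0,0,0,0.11],[-0.1,0,0,0,0],[-0.1,0,0,0,0]]]'; python3 st.py; python3 - <<'E'
from h import *
grab('wrist','w20.png')
cv2.imwrite('pics/w20.png',cv2.resize(cv2.imread('pics/w20.png'),None,fx=1.5,fy=1.5,interpolation=cv2.INTER_CUBIC))
E
```

```text
time_s: 24.82
tcp_pos: [0.5449, -0.0666, 0.2577]
tool_rot: [88.0, 85.4, -177.2]
wrist_force: [-0.1, -0.4, 0.7]
finger_gap: 0.0507
t 24.82 tcp [ 0.5449 -0.0666  0.2577] xax [-0.079 -0.004 -0.997] jawyaw 94.78 gap 0.0507 F [-0.1 -0.4  0.7] j [ 48.  34. -61. 102.  31.  69.  72.]
```

View pics/w20.png

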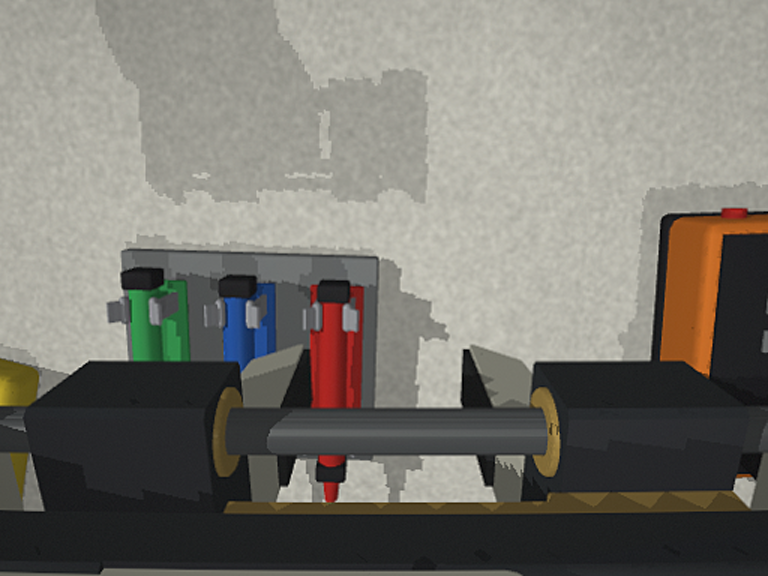

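```bash
python3 - <<'E'
from cell import manip
print(manip.finish_job())
E
```

```text
the job is handed in; nothing more can be done
None
```

I pressed the blue and red probes into the clips of their own colour, tips in line with the green one, and opened the analyser's screen to about 100 degrees. I then released everything, moved the arm clear and handed the job in at about 25 s of the 72 s.

What the last checks showed:

- **Probes:** Two-view triangulation put the blue probe about 3 mm and the red about 4.5 mm further along than my measured seat position; the limit is 12 mm. Both were within 1 mm across and 0.5 degrees of the rack's axis. Measured heights were 42 mm for blue, 44 mm for red and 42 mm for the seated green probe, against a nominal 40 mm.
- **Red height:** Red reads about 1.3 mm higher than green. It met a hard stop on the way in, with the axis at about 39 mm by the arm's own readings. I take the difference as pixel noise, but it does not fully agree.
- **Press force:** Both presses peaked high at the wrist, about 39 N for blue and 37 N for red.
- **Screen:** The gripper pose gave 99.9 degrees, and the pictures after release gave 99.5 degrees (accepted range 94.3 to 105.7).
- **Other things:** The green probe was still in its clips. I never knowingly touched the bottle, phone, meter, mug or screwdriver, but I did not re-measure where they lie. The final wrist force was near zero.

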